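Fetch the work holder from its case and lay it in the lapping machine's cradle

ROBOT

A 6-joint arm with a two-finger parallel gripper is mounted at the origin on the work surface. World frame = base frame: x ahead of the robot, y to its left, z up, the work surface at z = 0. Lengths are in mm, angles in rad, forces in N, time in s.
With the tool pointing down it reaches from about 300 to 875 mm from the base axis. Payload 4.2 kg.
Tool frame: the origin (TCP) lies at the very end of the fingers, on their centre line; the grasp point (between the pads) lies 19 mm behind it; z points along the fingers, y is the direction in which the jaws open and shut (so a half turn about z gives the same grasp; the last joint's range is limited). The gripper opens to 85 mm and grips with 20 to 120 N. Pads are 22 mm wide; open, the fingers measure 114 mm over their backs; the gripper's body (76 mm by 85 mm) begins 54 mm behind the grasp point. The pads swing forward as they close: fully open they stand 13 mm farther back than shut.
Start: joints at [-1.306, 0.32, 1.565, -0, 1.257, -0.02], TCP at [161.558, -551.852, 231.338] pointing down, gripper open.
Joint ranges: [-3.11, 3.11], [-0.84, 2.01], [0.21, 2.61], [-1.34, 4.49], [0.05, 2.63], [-2.56, 2.56]. Speed limits (rad/s): [2.57, 2.57, 3.14, 3.14, 3.14, 3.14].

INTERFACE

Orientations are given as a rotation vector (axis times angle).
In Python, from workcell import arm gives the robot as it stands.
- The arm moves only by the tool jog_arm, never from a script. Its argument "deltas" is a list that holds one entry, the list of rows, each a list of 6 numbers: the shift along the tool's x, y, z each as a share of 50 mm, from -1 to 1, then the turn, a rotation vector about the tool's x, y, z each as a share of 0.12 rad, from -1 to 1. A call has 1 to 8 rows; each row shifts and turns the commanded pose from where the row before left it, along the tool's axes as they then stand; what a row does not reach is not made up. A row lasts 1/10 s, in which the tool goes at most 50 mm and 8.59 degrees, less where a joint would pass 70% of its speed; a pose out of reach is approached as far as the arm can. A call with a number of a shift or a turn outside -1 to 1 is refused whole. A call with a gripper value outside its range is refused whole. "claw" is the closure, from 0 (fully open) to 1 (shut), set as the call begins (left out, the last holds). The fingers move at their own pace and stop on an object; the grip force is fixed at half the most. Time passes only in rows, so rows that do not move let the fingers close. It gives the time, the measured TCP pose, the force and the opening at its end, in the units of the state.
- arm.observe(): the state, without advancing time (a new reading comes with each control period).
- arm.capture(name): name is "scene" or "top" or "wrist"; returns the picture (400x640x3 uint8, blue, green, red); there is no depth.
- arm.get_calibration(name): a dict with "vfov" (degrees; the focal length in pixels is half the picture's height over the tangent of half this angle, whatever the lens; pixels are square), "cx", "cy" (the principal point, pixels), "k1" (the pictures are not rectified: a ray, as slopes to the right and down, at radius r is drawn at 1 + k1 r^2 times it, then the intrinsics apply), "xyz" and "orientation" of the camera in the world; the wrist camera has in their place "T_tool_cam" (4x4, takes a point from camera to tool coordinates, whose origin is the TCP and whose axes are the flange's). Camera axes: x right, y down, z forward; pixel columns grow to the right and rows downward; lengths in mm; the calibration is good to about 2 mm. A picture is of the moment at which its call begins: read the wrist's pose just before it. get_calibration takes no time and is no camera call.
- arm.close_job(): hands the job in, once; it reports no verdict.
The state is a dict: "t": time; "joint_positions": joint angles; "qd": joint speeds; "joint_efforts": joint torques, N m; "ee_pos": TCP position; "ee_rot": TCP orientation; "wrist_force": force on the tool from outside, world axes, zero at the start; "ft_torque": the same for the moment, N m; "opening": finger opening in mm.
Only numpy, scipy, OpenCV 4.12 (cv2) and the standard library are available. Lean on these libraries where they do the work, as an engineer would, in place of code of your own. Each camera call takes 0.05 s, during which the arm holds its last target.

TASK

Open the instrument case by its pull tab, swinging the lid past its balance point so that it stays open by itself, then lift the T-shaped work holder out and lay it flat on the bench mat, letting go. Take it again by its plain tail end and lay it fully down in the lapping machine's cradle, shank in the channel and head on the side of the lap, and let go, with the case left open. Do not drop the holder and do not disturb the other things on the bench.

Things in the scene. Friction and masses are not known exactly. Their poses are not given: they have to be found in the camera images.
- tab (a point): steel pull tab in the middle of the case lid's front edge, 18 wide (y), 10 thick (z), projecting 32 from the edge. Point: in the tab, 20 out from the edge, mid thickness; shut, it is 150 in front of the hinge axis and 8 above it. Axes turn with the lid: -x out along the tab, z up when shut. Pinched from above by its two sides it swivels between the fingers as the lid turns
- lid_hinge (a point): mid-length of the lid's hinge axis, at the far top edge of the case, 50 above the bench. Axes of the case: y along the hinge, -x towards the case's front, z up; the lid opens turning about +y
- lid (a joint): lid angle, rad: 0 shut, 1.95 fully open against its stop, leaning back. Free hinge, lid about 0.2 kg: let go below the balance point at about 1.45 it falls shut, beyond it falls open and stays
- case: fixed dark grey clamshell case, 130 deep (x) x 200 long (y) x 50 high plus a lid 16 thick; origin under its centre, -x its front. Inside, the holder lies along y; foam slots, 3 wider on each side, take its ends; only the middle 62 are free to grasp, with finger room on both sides (x) down to 6 above the bench
- holder_center (a point): T-shaped aluminium work holder, about 0.2 kg, flat underneath, 24 high: shank 126 long, 16 wide, then a crossbar head 24 long, 40 wide; 150 in all. Point: middle of the 150, mid width, half-way up. x along it towards the head (head +51 to +75, tail end -75), z up. Starts in the shut case, x along the case's -y, underside 20 above the bench, top 6 below the case's rim
- holder_head (a point): centre of the holder's crossbar head, 63 from the holder's mid-point along +x, half-way up; same axes
- mat_top (a point): centre of the top face of the muted-green bench mat, fixed, 160 (x) x 200 (y), top 4 above the bench
- cradle (a point): steel cradle of the lapping machine: open-topped channel along y, 70 long (y -35 to +35), 21 wide, flared mouth, open ends. Point: middle of its floor, 50 above the bench. Cheeks rise 26 above the floor, so nothing can be gripped between them. With the shank in the channel and the head between cheeks and lap, the holder's mid-point is at y -10 to +16, 12 above this point
- machine: fixed teal lapping machine; origin on the bench under the cradle's point, same axes. Its round upright lap (grinding disc, 170 across) faces the cradle at y = -87 and rises to 210 above the bench, its guard to 230; guard, motor and body lie further to -y. Beyond y = +35 there is free air over a low foot (12 above the bench)
- loupe: bystander: black eyeglass loupe, 36 mm across, 34 high, standing; origin at its underside
- driver: bystander: screwdriver lying, 150 long; origin at its underside
- gauge: bystander: plain steel bar 16 x 70 x 16, lying (no head: not the holder); origin at its underside, mid length
- jar: bystander: amber jar with black lid, 52 across, 75 high; origin at its underside
- dish: bystander: white dish, 90 across, 28 high; origin at its underside
- bezel: bystander: thin steel ring, 44 across, 8 high; origin at its underside
- spacer: bystander: brass ring, 56 across, 14 high; origin at its underside

How it is judged:
By the outcome, as a careful person would: the job done as asked, in the order asked, and still so for the second after the job is handed in, with the robot touching nothing.
It also fails if it takes over 72 s, if anything falls off the work surface, if the arm or the gripper's body presses on something with over 40 N, if the wrist force passes 120 N, or if a joint passes its speed limit or range.

## Working session

There is one attempt and no reset: what is moved stays moved. The work goes in short steps, Python scripts to look and compute and a tool call to move; the robot and the scene stay as the last step left them, time stands still between calls to the robot, and variables do not carry over. Pictures are saved under pics/ and viewed, and the job is handed in when it is done.

Besides the shell and the picture viewer there is one more tool, called after ">>>" as name(argument=value, ...) on one line, values as JSON. jog_arm: Moves the arm, as the interface text tells. Its arguments: {"type":"object","properties":{"deltas":{"type":"array"},"claw":{"type":"number"}},"required":["deltas"]}

```bash
ls; mkdir -p pics; python3 - <<'E'
from workcell import arm
import cv2
print(arm.observe())
for n in ("scene","top","wrist"):
    print(n,arm.get_calibration(n))
for n in ("scene","top"):
    cv2.imwrite(f"pics/{n}0.png",arm.capture(n))
E
```

```text
pics
{'t': 0.0, 'joint_positions': array([-1.30599110e+00,  3.20320271e-01,  1.56567838e+00,  3.50987433e-05,
        1.25736679e+00, -1.99656749e-02]), 'qd': array([-6.70692789e-05,  1.99300313e-05,  1.46591557e-03, -4.98020191e-04,
        5.52673248e-04,  5.26632868e-04]), 'joint_efforts': array([ 1.24515998e-03, -4.15521240e+01, -2.34164697e+01,  1.45871172e-04,
        8.26997682e-03,  2.08130933e-05]), 'ee_pos': array([ 161.44730509, -551.38499402,  230.46619658]), 'ee_rot': array([-3.10805735e+00, -4.45540027e-01,  2.87849099e-04]), 'wrist_force': array([ 0.13132808, -0.67458829, -0.42672036]), 'ft_torque': array([ 0.01305027, -0.02179911, -0.00771577]), 'opening': 85.25933563524318}
scene {'vfov': 52.85434367127738, 'cx': 318.08260891860914, 'cy': 198.28697064218963, 'k1': -0.05395303007309708, 'xyz': array([1343.93257805,   49.50961016,  974.81398531]), 'orientation': array([-1.79228715, -1.85648898,  0.66292959])}
top {'vfov': 51.1467098060489, 'cx': 318.81529908116664, 'cy': 197.99904744673, 'k1': 0.007645567337934142, 'xyz': array([ 428.19729654,   22.81359537, 1022.42716886]), 'orientation': array([-2.16581077,  2.11695559, -0.17073139])}
wrist {'vfov': 62.06458196524544, 'cx': 317.72572721255017, 'cy': 200.40140508823677, 'k1': -0.06948930843158459, 'T_tool_cam': array([[-4.51354680e-04, -9.55661977e-01, -2.94465586e-01,
         7.67927446e+01],
       [ 9.99999788e-01, -5.69407789e-04,  3.15170240e-04,
        -4.40777947e-01],
       [-4.68867213e-04, -2.94465381e-01,  9.55662032e-01,
        -1.43069201e+02],
       [ 0.00000000e+00,  0.00000000e+00,  0.00000000e+00,
         1.00000000e+00]])}
```

View pics/scene0.png

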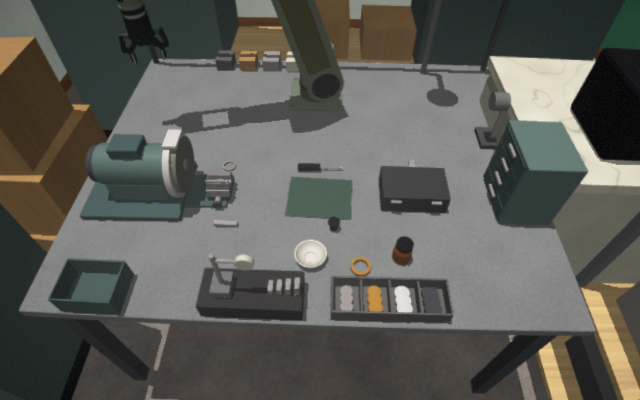

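View pics/top0.png

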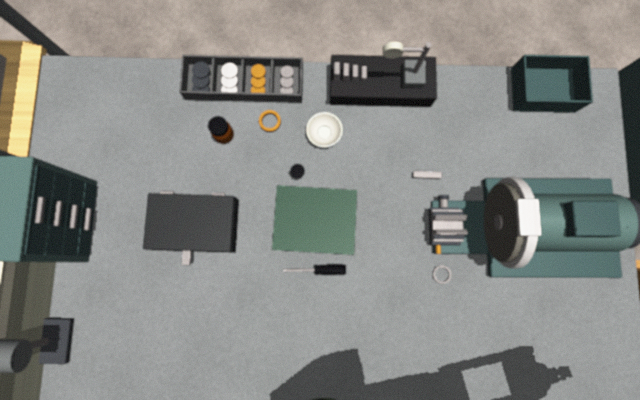

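The top view has +x up and +y to the left. Case is at about (190,222) with its tab at (187,257), mat at (315,220) and cradle at (449,228). Next I'll write the helpers and zoom in.

```bash
cat > h.py <<'E'
import numpy as np, cv2
from scipy.spatial.transform import Rotation as R
from workcell import arm
def cam(n, st=None):
    c=arm.get_calibration(n); f=200/np.tan(np.radians(c['vfov'])/2)
    if n=='wrist':
        st=st or arm.observe(); T=np.array(c['T_tool_cam']); Rt=R.from_rotvec(st['ee_rot']).as_matrix()
        Rw=Rt@T[:3,:3]; p=Rt@T[:3,3]+st['ee_pos']
    else: Rw=R.from_rotvec(c['orientation']).as_matrix(); p=np.array(c['xyz'])
    return dict(f=f,cx=c['cx'],cy=c['cy'],k=c['k1'],R=Rw,p=p)
def proj(C,P):
    P=np.atleast_2d(P).astype(float); q=(P-C['p'])@C['R']; s=q[:,:2]/q[:,2:]; r2=(s**2).sum(1,keepdims=True)
    return s*(1+C['k']*r2)*C['f']+[C['cx'],C['cy']]
def unproj(C,uv,z):
    uv=np.atleast_2d(uv).astype(float); d=(uv-[C['cx'],C['cy']])/C['f']; s=d.copy()
    for _ in range(20): s=d/(1+C['k']*(s**2).sum(1,keepdims=True))
    w=np.c_[s,np.ones(len(s))]@C['R'].T; z=np.broadcast_to(z,(len(s),))
    return C['p']+w*((z-C['p'][2])/w[:,2])[:,None]
E
python3 - <<'E'
import sys; sys.path.insert(0,'.')
from h import *
im=cv2.imread('pics/top0.png')
a=cv2.resize(im[180:280,130:250],None,fx=6,fy=6,interpolation=cv2.INTER_CUBIC)[:600,:720]
cv2.imwrite('pics/t_case.png',a)
a=cv2.resize(im[160:290,405:545],None,fx=4.6,fy=4.6,interpolation=cv2.INTER_CUBIC); cv2.imwrite('pics/t_mach.png',a)
im=cv2.imread('pics/scene0.png')
a=cv2.resize(im[150:220,360:460],None,fx=8,fy=8,interpolation=cv2.INTER_CUBIC); cv2.imwrite('pics/s_case.png',a)
E
```

```text
(no output)
```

View pics/t_case.png

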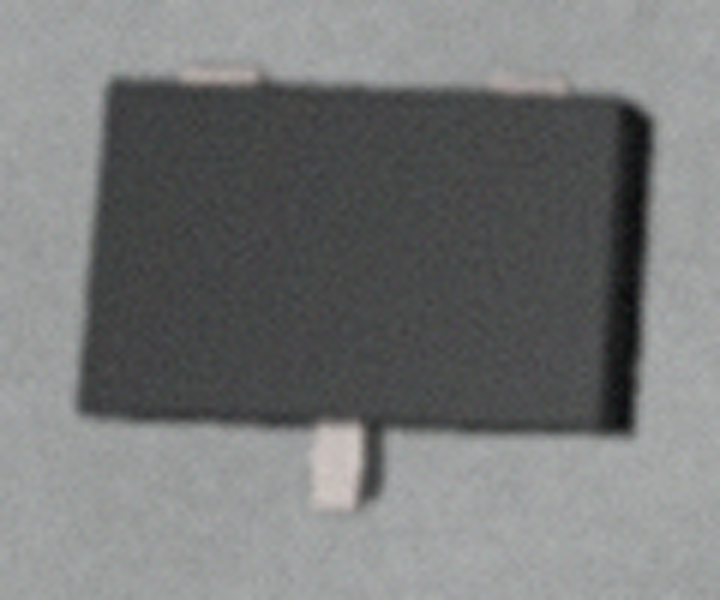

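View pics/t_mach.png

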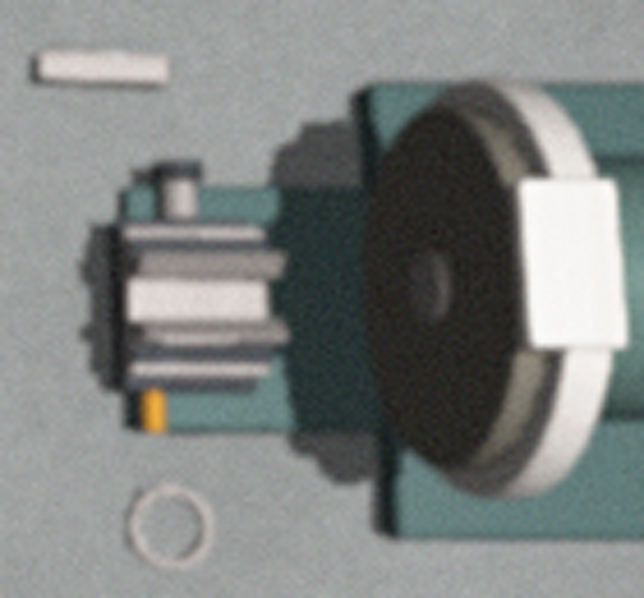

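View pics/s_case.png

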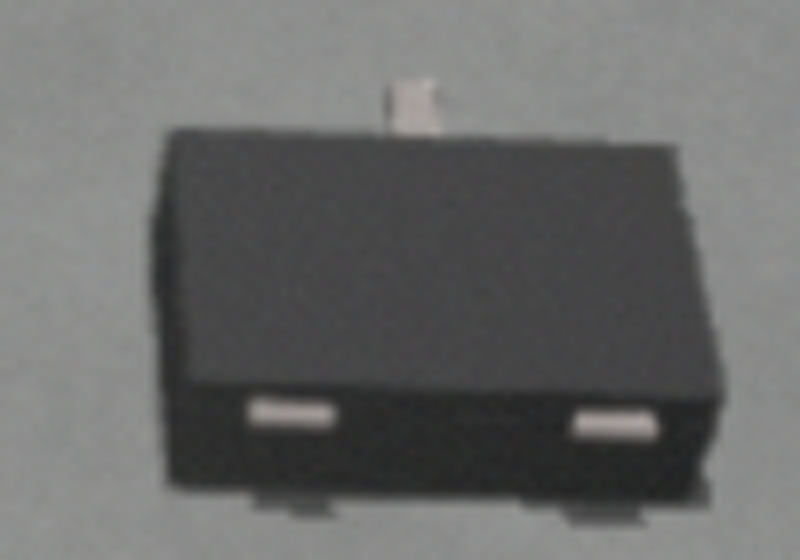

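```bash
python3 - <<'E'
import sys; sys.path.insert(0,'.')
from h import *
np.set_printoptions(precision=1,suppress=True)
C=cam('top'); S=cam('scene')
m=lambda uv,s,ox,oy:(np.array(uv,float)+.5)/s-.5+[ox,oy]
top=unproj(C,m([(107,80),(617,98),(603,432),(80,412)],6,130,180),66)
print('lid top',top[:,:2],top.mean(0))
sc=unproj(S,m([(190,382),(722,402),(675,147),(170,130)],8,360,150),66)
print('lid scene',sc[:,:2],sc.mean(0)) 
for P in (top,sc[[1,0,3,2]]):
    print([np.linalg.norm(P[i]-P[(i+1)%4]) for i in range(4)])
print('tab top',unproj(C,m([(318,420),(362,425),(358,510),(312,508)],6,130,180),63)[:,:2])
print('tab sc',unproj(S,m([(390,135),(440,138),(433,80),(393,80)],8,360,150),63)[:,:2])
fl=unproj(C,m([(127,280),(127,320),(268,320),(270,280)],4.6,405,160),50)
print('floor',fl[:,:2],fl.mean(0))
ch=unproj(C,m([(131,250),(131,275),(148,330),(148,345),(285,252),(285,275),(288,322),(288,340)],4.6,405,160),76)
print('cheek',ch[:,:2])
im=cv2.imread('pics/top0.png')
g=cv2.inRange(cv2.cvtColor(im,cv2.COLOR_BGR2HSV),(55,50,40),(95,255,140))
k,l,s,c=cv2.connectedComponentsWithStats(g)
for i in range(1,k):
    if s[i,4]>2000:
        cc,_=cv2.findContours((l==i).astype(np.uint8),0,1); b=cv2.boxPoints(cv2.minAreaRect(max(cc,key=len))); print(c[i],s[i]); print(unproj(C,b,4)[:,:2])
E
```

```text
lid top [[581.5 418.3]
 [579.  221.7]
 [451.1 220. ]
 [454.3 417.5]] [516.5 319.4  66. ]
lid scene [[583.5 219.5]
 [585.8 415.3]
 [455.9 419.5]
 [454.7 220.6]] [520.  318.7  66. ]
[np.float64(196.61264090756194), np.float64(127.88619882332738), np.float64(197.51195996516708), np.float64(127.18481200111006)]
[np.float64(195.81286454843837), np.float64(128.83910589861046), np.float64(198.89041413440137), np.float64(129.9442612350803)]
tab top [[453.3 328.7]
 [451.8 311.9]
 [420.  311.2]
 [420.4 328.5]]
tab sc [[451.  308.1]
 [451.9 327.8]
 [419.6 328.9]
 [420.2 312.7]]
floor [[ 534.3 -244.6]
 [ 513.9 -244.2]
 [ 515.6 -315.6]
 [ 535.9 -317.2]] [ 524.9 -280.4   50. ]
cheek [[ 546.4 -239.7]
 [ 534.  -239.4]
 [ 506.9 -247.3]
 [ 499.5 -247.1]
 [ 547.2 -316. ]
 [ 535.7 -315.6]
 [ 512.5 -316.3]
 [ 503.6 -316. ]]
[578.3 230.6] [ 489  179  148   98 7585]
[[ 646.1 -400.4]
 [ 654.5 -764.7]
 [ 417.1 -741.9]
 [ 408.7 -390.6]]
[313.4 218.7] [ 273  186   83   67 4584]
[[462.2 131.3]
 [617.1 127.9]
 [609.3 -70.6]
 [454.7 -62.5]]
```

```bash
cat >> h.py <<'E'
def Rdown(yaw):
    c,s=np.cos(yaw),np.sin(yaw); return np.array([[c,s,0],[s,-c,0],[0,0,-1.]])
def plan(pos,yaw,n,Rt=None,show=True):
    """rows of tool-frame shares from the measured pose; n rows"""
    st=arm.observe(); p=np.array(st['ee_pos']); Rc=R.from_rotvec(st['ee_rot']); T=R.from_matrix(Rdown(yaw) if Rt is None else Rt)
    rv=(Rc.inv()*T).as_rotvec(); rows=[]
    print('from',p.round(1),'need',np.linalg.norm(np.array(pos)-p).round(1),'mm; rotvec',rv.round(3))
    for i in range(n):
        d=(np.array(pos)-p)/(n-i); rr=(Rc.inv()*T).as_rotvec()/(n-i)
        row=np.r_[Rc.inv().apply(d)/50,rr/.12].round(2); row=np.clip(row,-1,1)+0.
        p=p+Rc.apply(row[:3]*50); Rc=Rc*R.from_rotvec(row[3:]*.12); rows.append(row.tolist())
    for i in range(0,n,8): print('[['+',\n'.join(str(r) for r in rows[i:i+8])+']]')
    print('end',p.round(1))
E
python3 - <<'E'
import sys; sys.path.insert(0,'.')
from h import *
plan([430,320,190],np.pi,24)
E
```

```text
from [ 161.4 -551.4  230.6] need 912.8 mm; rotvec [-0.000e+00 -2.000e-03 -2.857e+00]
[[[0.42, -0.63, 0.03, 0.0, 0.0, -0.99],
[0.49, -0.58, 0.04, 0.0, 0.0, -0.99],
[0.56, -0.52, 0.03, 0.0, 0.0, -0.99],
[0.61, -0.45, 0.04, 0.0, 0.0, -0.99],
[0.66, -0.37, 0.03, 0.0, 0.0, -0.99],
[0.7, -0.29, 0.04, 0.0, 0.0, -0.99],
[0.73, -0.21, 0.03, 0.0, 0.0, -0.99],
[0.75, -0.12, 0.04, 0.0, 0.0, -0.99]]]
[[[0.76, -0.03, 0.03, 0.0, 0.0, -0.99],
[0.76, 0.06, 0.04, 0.0, 0.0, -0.99],
[0.74, 0.15, 0.03, 0.0, 0.0, -0.99],
[0.72, 0.24, 0.04, 0.0, 0.0, -0.99],
[0.69, 0.32, 0.03, 0.0, 0.0, -0.99],
[0.64, 0.4, 0.04, 0.0, 0.0, -0.99],
[0.59, 0.48, 0.03, 0.0, 0.0, -0.99],
[0.53, 0.54, 0.04, 0.0, 0.0, -1.0]]]
[[[0.46, 0.6, 0.03, 0.0, 0.0, -0.99],
[0.39, 0.66, 0.04, 0.0, 0.0, -1.0],
[0.31, 0.7, 0.03, 0.0, 0.0, -0.99],
[0.22, 0.73, 0.04, 0.0, 0.0, -1.0],
[0.14, 0.75, 0.03, 0.0, 0.0, -0.99],
[0.04, 0.76, 0.04, 0.0, 0.0, -1.0],
[-0.05, 0.76, 0.03, 0.01, 0.0, -0.99],
[-0.13, 0.75, 0.04, 0.0, -0.01, -1.0]]]
end [430.  320.1 189.8]
```

>>> jog_arm(deltas=[[[0.42,-0.63,0.03,0,0,-0.99],[0.49,-0.58,0.04,0,0,-0.99],[0.56,-0.52,0.03,0,0,-0.99],[0.61,-0.45,0.04,0,0,-0.99],[0.66,-0.37,0.03,0,0,-0.99],[0.7,-0.29,0.04,0,0,-0.99],[0.73,-0.21,0.03,0,0,-0.99],[0.75,-0.12,0.04,0,0,-0.99]]], claw=0.3)

```text
t: 0.9
ee_pos: [250.6, -260.0, 217.0]
ee_rot: [-2.557, -1.825, -0.0]
wrist_force: [0.9, -0.5, 0.4]
opening: 60.1
```

>>> jog_arm(deltas=[[[0.76,-0.03,0.03,0,0,-0.99],[0.76,0.06,0.04,0,0,-0.99],[0.74,0.15,0.03,0,0,-0.99],[0.72,0.24,0.04,0,0,-0.99],[0.69,0.32,0.03,0,0,-0.99],[0.64,0.4,0.04,0,0,-0.99],[0.59,0.48,0.03,0,0,-0.99],[0.53,0.54,0.04,0,0,-1]]])

```text
t: 1.7
ee_pos: [340.0, 30.0, 203.2]
ee_rot: [1.436, 2.794, -0.0]
wrist_force: [1.5, 0.5, 0.5]
opening: 60.2
```

>>> jog_arm(deltas=[[[0.46,0.6,0.03,0,0,-0.99],[0.39,0.66,0.04,0,0,-1],[0.31,0.7,0.03,0,0,-0.99],[0.22,0.73,0.04,0,0,-1],[0.14,0.75,0.03,0,0,-0.99],[0.04,0.76,0.04,0,0,-1],[-0.05,0.76,0.03,0,0,-0.99],[-0.13,0.75,0.04,0,0,-1]]])

```text
t: 2.5
ee_pos: [430.1, 321.1, 188.8]
ee_rot: [0.009, -3.141, 0.001]
wrist_force: [0.0, -0.2, -0.1]
opening: 60.0
```

```bash
python3 - <<'E'
import sys; sys.path.insert(0,'.')
from h import *
st=arm.observe(); im=arm.capture('wrist'); 
C=cam('wrist',st)
cv2.imwrite('pics/w1.png',im)
print(proj(C,[[433,320,58],[451,329,63],[419,329,63],[453,220,66],[454,418,66],st['ee_pos']]))
E
```

```text
[[315.68367366 191.66672674]
 [326.07527288 213.53396418]
 [326.56030626 177.07561933]
 [198.95037451 216.10561301]
 [429.78045178 218.43959267]
 [316.11826189 259.64722673]]
```

View pics/w1.png

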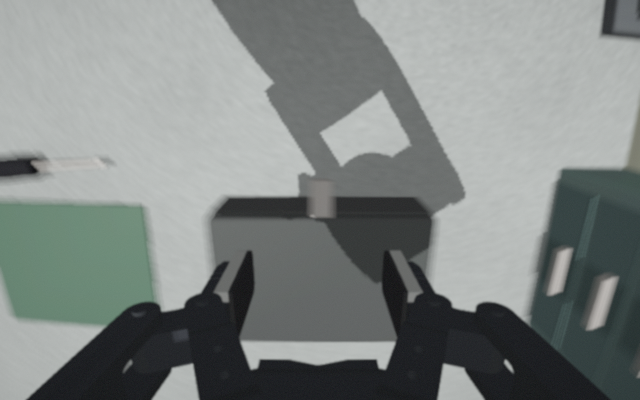

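```bash
python3 - <<'E'
import sys; sys.path.insert(0,'.')
from h import *
im=cv2.imread('pics/w1.png')
cv2.imwrite('pics/w1z.png',cv2.resize(im[165:245,200:440],None,fx=3.3,fy=3.3,interpolation=cv2.INTER_CUBIC))
E
```

```text
(no output)
```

View pics/w1z.png

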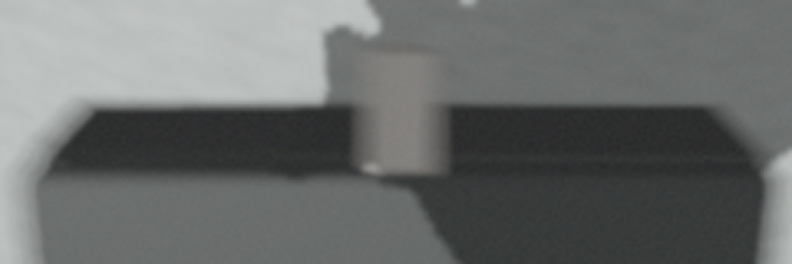

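```bash
python3 - <<'E'
import sys; sys.path.insert(0,'.')
from h import *
st=arm.observe(); print(st['ee_pos'],abs(st['qd']).max()); im=arm.capture('wrist'); 
C=cam('wrist',st)
print(proj(C,[[433,320,58],[451,329,63],[419,329,63],[453,220,66],[454,418,66],st['ee_pos']]))
cv2.imwrite('pics/w2z.png',cv2.resize(im[165:245,200:440],None,fx=3.3,fy=3.3,interpolation=cv2.INTER_CUBIC))
m=lambda uv,s,ox,oy:(np.array(uv,float)+.5)/s-.5+[ox,oy]
E
```

```text
[432.32112292 326.56800893 188.40457093] 0.131881677408113
[[308.40414117 188.87202056]
 [318.78111094 210.85669786]
 [319.20675553 174.19552224]
 [191.03762168 213.09031778]
 [422.75015544 216.07666035]
 [316.10453131 259.65224578]]
```

View pics/w2z.png

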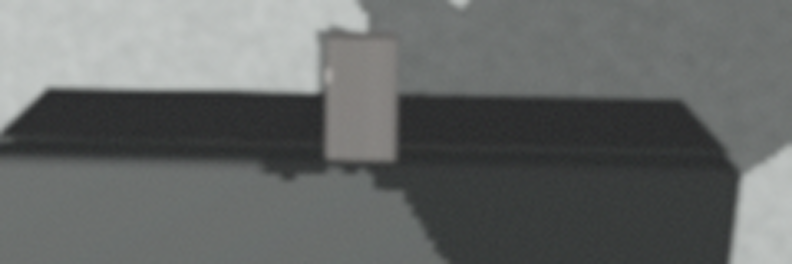

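>>> jog_arm(deltas=[[[0,0,0,0,0,0],[0,0,0,0,0,0]]])

```text
t: 2.8
ee_pos: [429.5, 318.6, 189.0]
ee_rot: [-0.001, -3.141, 0.002]
wrist_force: [0.5, 0.3, -0.4]
opening: 59.7
```

```bash
python3 - <<'E'
import sys; sys.path.insert(0,'.')
from h import *
plan([427,320.5,43],np.pi,7)
E
```

```text
from [429.5 318.6 189. ] need 146.0 mm; rotvec [-0.001 -0.001 -0.001]
[[[0.01, 0.01, 0.42, 0.0, 0.0, 0.0],
[0.01, 0.01, 0.42, 0.0, 0.0, 0.0],
[0.01, 0.0, 0.42, 0.0, 0.0, 0.0],
[0.0, 0.01, 0.41, 0.0, 0.0, 0.0],
[0.01, 0.0, 0.42, 0.0, 0.0, 0.0],
[0.0, 0.01, 0.41, -0.01, 0.0, 0.0],
[0.01, 0.0, 0.42, 0.0, -0.01, -0.01]]]
end [426.8 320.5  43. ]
```

>>> jog_arm(deltas=[[[0.02,0.01,0.4,0,0,0],[0.02,0,0.5,0,0,0],[0.02,0,0.5,0,0,0],[0,0,0.5,0,0,0],[0,0,0.5,0,0,0],[0,0,0.3,0,0,0],[0,0,0.2,0,0,0],[0,0,0,0,0,0]]])

```text
t: 3.6
ee_pos: [426.4, 318.8, 43.6]
ee_rot: [-0.001, -3.14, 0.002]
wrist_force: [0.3, -0.0, 0.1]
opening: 59.9
```

>>> jog_arm(deltas=[[[0,0,0,0,0,0],[0,0,0,0,0,0]]])

```text
t: 3.8
ee_pos: [427.8, 320.4, 45.4]
ee_rot: [-0.0, 3.14, 0.002]
wrist_force: [0.7, 0.1, 0.9]
opening: 60.0
```

Quick look from the wrist before closing.

```bash
python3 - <<'E'
import sys; sys.path.insert(0,'.')
from h import *
cv2.imwrite('pics/w3.png',arm.capture('wrist')); print(arm.observe()['ee_pos'])
E
```

```text
[427.69483873 320.44290899  45.31270646]
```

View pics/w3.png

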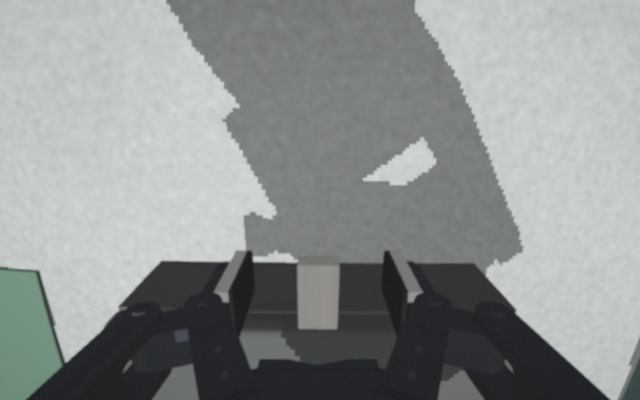

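The tab spans u 297–339 and sits centred between the pads at 240 and 395. Closing.

>>> jog_arm(deltas=[[[0,0,0,0,0,0],[0,0,0,0,0,0],[0,0,0,0,0,0],[0,0,0,0,0,0],[0,0,0,0,0,0]]], claw=1)

```text
t: 4.35
ee_pos: [427.2, 320.4, 44.7]
ee_rot: [-0.0, 3.141, 0.001]
wrist_force: [-1.4, 0.1, 4.4]
opening: 16.5
```

```bash
python3 - <<'E'
import numpy as np
th=np.r_[0,np.cumsum(np.r_[.04,.06,np.full(20,.08),.06,.04])]; print(len(th)-1,th[-1])
x=583-156.2*np.cos(th+.051); z=50+156.2*np.sin(th+.051)
r=np.c_[-np.diff(x)/50,-np.diff(z)/50].round(2)
for i in range(0,len(r),8): print(th[min(i+8,len(r))].round(2), (x-x[0]+427)[min(i+8,len(r))].round(), (z-z[0]+44.7)[min(i+8,len(r))].round()); print(', '.join(f'[{a}, 0, {b}, 0, 0, 0]' for a,b in r[i:i+8]))
E
```

```text
24 1.8000000000000005
0.58 457.0 129.0
[-0.01, 0, -0.12, 0, 0, 0], [-0.02, 0, -0.19, 0, 0, 0], [-0.05, 0, -0.25, 0, 0, 0], [-0.07, 0, -0.24, 0, 0, 0], [-0.09, 0, -0.23, 0, 0, 0], [-0.1, 0, -0.23, 0, 0, 0], [-0.12, 0, -0.22, 0, 0, 0], [-0.14, 0, -0.21, 0, 0, 0]
1.22 537.0 186.0
[-0.16, 0, -0.2, 0, 0, 0], [-0.17, 0, -0.18, 0, 0, 0], [-0.18, 0, -0.17, 0, 0, 0], [-0.2, 0, -0.15, 0, 0, 0], [-0.21, 0, -0.14, 0, 0, 0], [-0.22, 0, -0.12, 0, 0, 0], [-0.23, 0, -0.1, 0, 0, 0], [-0.24, 0, -0.08, 0, 0, 0]
1.8 626.0 187.0
[-0.24, 0, -0.06, 0, 0, 0], [-0.25, 0, -0.04, 0, 0, 0], [-0.25, 0, -0.02, 0, 0, 0], [-0.25, 0, -0.0, 0, 0, 0], [-0.25, 0, 0.02, 0, 0, 0], [-0.25, 0, 0.03, 0, 0, 0], [-0.18, 0, 0.04, 0, 0, 0], [-0.12, 0, 0.03, 0, 0, 0]
```

>>> jog_arm(deltas=[[[-0.01,0,-0.12,0,0,0],[-0.02,0,-0.19,0,0,0],[-0.05,0,-0.25,0,0,0],[-0.07,0,-0.24,0,0,0],[-0.09,0,-0.23,0,0,0],[-0.1,0,-0.23,0,0,0],[-0.12,0,-0.22,0,0,0],[-0.14,0,-0.21,0,0,0]]])

```text
t: 5.15
ee_pos: [458.4, 320.1, 128.8]
ee_rot: [-0.001, 3.14, -0.0]
wrist_force: [7.8, 1.5, -10.5]
opening: 16.3
```

>>> jog_arm(deltas=[[[-0.16,0,-0.2,0,0,0],[-0.17,0,-0.18,0,0,0],[-0.18,0,-0.17,0,0,0],[-0.2,0,-0.15,0,0,0],[-0.21,0,-0.14,0,0,0],[-0.22,0,-0.12,0,0,0],[-0.23,0,-0.1,0,0,0],[-0.24,0,-0.08,0,0,0]]])

```text
t: 5.95
ee_pos: [536.0, 319.3, 184.3]
ee_rot: [0.001, -3.135, 0.004]
wrist_force: [-1.2, 0.5, -6.4]
opening: 16.6
```

>>> jog_arm(deltas=[[[-0.24,0,-0.06,0,0,0],[-0.25,0,-0.04,0,0,0],[-0.25,0,-0.02,0,0,0],[-0.25,0,0,0,0,0],[-0.25,0,0.02,0,0,0],[-0.25,0,0.03,0,0,0],[-0.18,0,0.04,0,0,0],[-0.12,0,0.03,0,0,0]]])

```text
t: 6.75
ee_pos: [627.9, 318.7, 185.5]
ee_rot: [-0.0, -3.141, 0.005]
wrist_force: [-3.0, -5.1, -0.2]
opening: 15.3
```

```bash
python3 - <<'E'
import sys; sys.path.insert(0,'.')
from h import *
im=arm.capture('scene'); cv2.imwrite('pics/s3.png',cv2.resize(im[60:260,300:560],None,fx=3,fy=3))
print(arm.observe()['ee_pos'])
E
```

```text
[628.75974981 318.67046631 185.30863251]
```

View pics/s3.png

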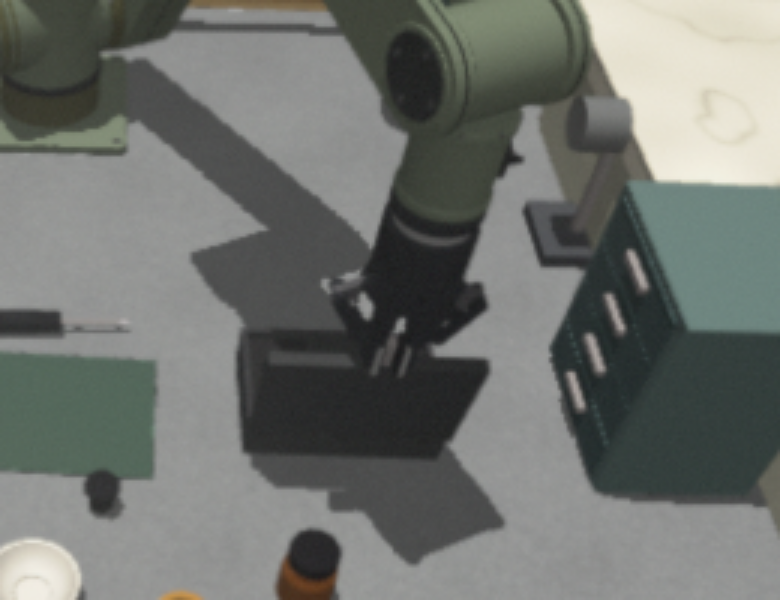

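The lid stands open past vertical, with the tab still held. Releasing and going straight up.

>>> jog_arm(deltas=[[[0,0,0,0,0,0],[0,0,0,0,0,0],[0,0,0,0,0,0],[0,0,-0.3,0,0,0],[0,0,-0.6,0,0,0],[0,0,-0.6,0,0,0],[0,0,-0.2,0,0,0]]], claw=0.4)

```text
t: 7.5
ee_pos: [628.3, 321.3, 275.3]
ee_rot: [-0.002, 3.134, 0.006]
wrist_force: [-0.0, 0.4, -0.3]
opening: 50.9
```

```bash
python3 - <<'E'
import sys; sys.path.insert(0,'.')
from h import *
im=arm.capture('scene'); cv2.imwrite('pics/s4.png',cv2.resize(im[60:260,300:560],None,fx=3,fy=3))
plan([490,318,270],np.pi/2,14)
E
```

```text
from [628.3 321.3 275.3] need 138.5 mm; rotvec [0.009 0.003 1.572]
[[[0.2, 0.0, 0.01, 0.01, 0.0, 0.94],
[0.2, -0.03, 0.01, 0.01, 0.0, 0.94],
[0.19, -0.05, 0.01, 0.0, 0.0, 0.93],
[0.18, -0.07, 0.01, 0.01, 0.0, 0.94],
[0.18, -0.09, 0.0, 0.01, 0.0, 0.93],
[0.16, -0.11, 0.01, 0.0, 0.0, 0.94],
[0.15, -0.13, 0.0, 0.01, 0.0, 0.93],
[0.14, -0.14, 0.01, 0.01, 0.0, 0.94]]]
[[[0.12, -0.16, 0.01, 0.0, 0.01, 0.93],
[0.1, -0.17, 0.0, 0.01, 0.0, 0.94],
[0.08, -0.18, 0.01, 0.0, 0.01, 0.93],
[0.06, -0.19, 0.0, 0.01, 0.0, 0.94],
[0.04, -0.19, 0.01, 0.0, 0.01, 0.93],
[0.02, -0.2, 0.0, 0.01, 0.0, 0.94]]]
end [489.8 317.8 270.2]
```

View pics/s4.png

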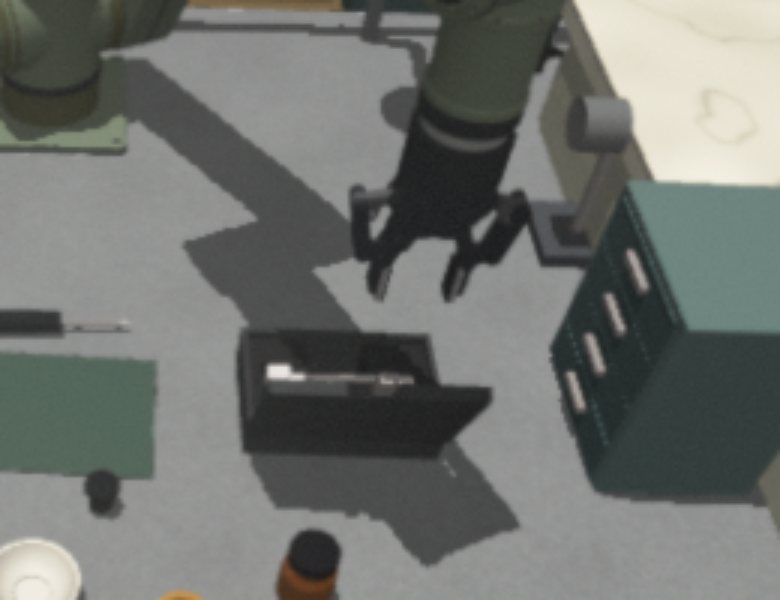

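>>> jog_arm(deltas=[[[0.2,0,0,0,0,0.94],[0.2,-0.03,0,0,0,0.94],[0.19,-0.05,0,0,0,0.94],[0.18,-0.07,0,0,0,0.94],[0.17,-0.09,0,0,0,0.93],[0.16,-0.11,0,0,0,0.94],[0.15,-0.13,0,0,0,0.93],[0.13,-0.14,0,0,0,0.94]]])

```text
t: 8.35
ee_pos: [547.8, 317.7, 269.2]
ee_rot: [-1.372, -2.825, 0.002]
wrist_force: [-0.2, 0.5, 0.4]
opening: 51.2
```

>>> jog_arm(deltas=[[[0.12,-0.16,0,0,0,0.93],[0.1,-0.16,0,0,0,0.94],[0.08,-0.16,0,0,0,0.93],[0.05,-0.12,0,0,0,0.94],[0.02,-0.08,0,0,0,0.93],[0,-0.03,0,0,0,0.94],[0,0,0,0,0,0],[0,0,0,0,0,0]]])

```text
t: 9.15
ee_pos: [508.0, 317.9, 269.9]
ee_rot: [-2.221, -2.222, 0.002]
wrist_force: [-0.1, 0.6, -0.4]
opening: 51.3
```

>>> jog_arm(deltas=[[[0,0,0,0,0,0],[0,0,0,0,0,0]]])

```text
t: 9.35
ee_pos: [508.3, 317.9, 270.5]
ee_rot: [2.223, 2.22, -0.001]
wrist_force: [-0.7, 0.1, 0.3]
opening: 51.6
```

```bash
python3 - <<'E'
import sys; sys.path.insert(0,'.')
from h import *
st=arm.observe(); im=arm.capture('wrist'); cv2.imwrite('pics/w4.png',im); print(st['ee_pos'],st['ee_rot'],abs(st['qd']).max())
np.save('st4.npy',np.r_[st['ee_pos'],st['ee_rot']])
im=arm.capture('top'); cv2.imwrite('pics/t4.png',cv2.resize(im[150:300,100:360],None,fx=3,fy=3))
E
```

```text
[508.32267172 317.94134557 270.47095682] [ 2.22264561e+00  2.22020241e+00 -5.43646701e-04] 0.0067229020810384895
```

View pics/w4.png

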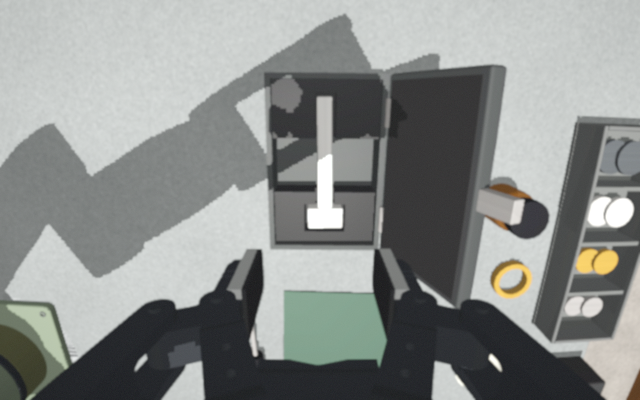

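View pics/t4.png

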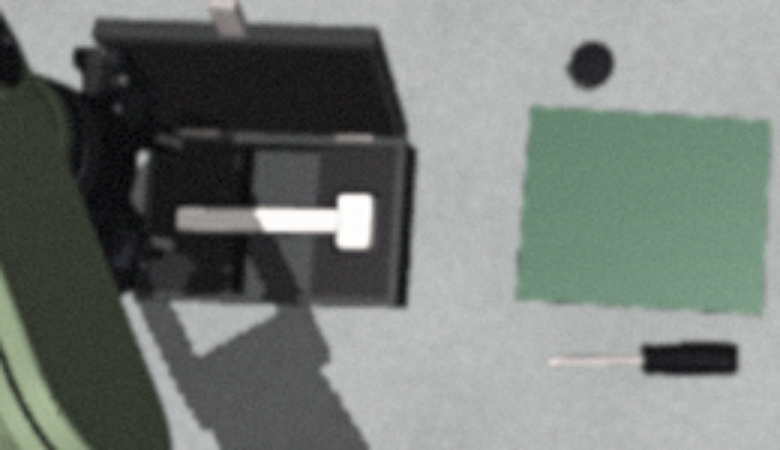

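```bash
python3 - <<'E'
import sys; sys.path.insert(0,'.')
from h import *
im=cv2.imread('pics/w4.png')
cv2.imwrite('pics/w4z.png',cv2.resize(im[60:255,250:400],None,fx=3,fy=3,interpolation=cv2.INTER_CUBIC))
E
```

```text
(no output)
```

View pics/w4z.png

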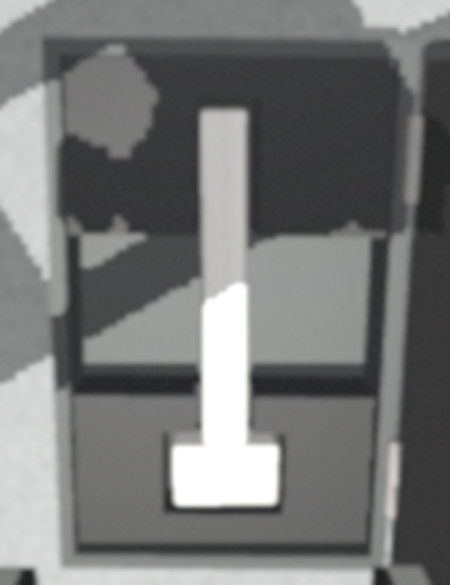

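```bash
python3 - <<'E'
import sys; sys.path.insert(0,'.')
from h import *
np.set_printoptions(precision=1,suppress=True)
s=np.load('st4.npy'); C=cam('wrist',dict(ee_pos=s[:3],ee_rot=s[3:]))
m=lambda uv:(np.array(uv,float)+.5)/3-.5+[250,60]
print(unproj(C,m([(199,110),(247,110),(203,430),(249,430),(172,445),(280,445),(172,506),(280,506)]),44)[:,:2])
print('rim',unproj(C,m([(44,38),(412,36),(66,565),(388,565)]),50)[:,:2])
print('win',unproj(C,m([(80,232),(380,232),(80,375),(370,375)]),44)[:,:2])
# top
T=cam('top'); mt=lambda uv:(np.array(uv,float)+.5)/3-.5+[100,150]
print('top',unproj(T,mt([(177,209),(177,229),(337,194),(337,248),(373,194),(373,248)]),44)[:,:2])
print('mat',unproj(T,mt([(530,107),(771,121),(764,314),(517,299)]),4)[:,:2])
E
```

```text
[[508.  396.1]
 [525.1 396.1]
 [509.2 276.7]
 [527.1 276.7]
 [497.1 270.6]
 [539.3 270.5]
 [496.8 244.9]
 [539.9 244.9]]
rim [[454.7 420.4]
 [581.6 421.1]
 [454.3 222. ]
 [583.3 221.7]]
win [[464.2 353.1]
 [574.5 353. ]
 [462.2 298.8]
 [573.2 298.7]]
top [[522.9 395.8]
 [507.3 394.5]
 [537.5 271.8]
 [495.3 269.2]
 [538.2 243.7]
 [495.9 241.2]]
mat [[617.8 127.5]
 [610.7 -71.7]
 [452.8 -67.3]
 [460.3 131.9]]
```

```bash
python3 - <<'E'
import sys; sys.path.insert(0,'.')
from h import *
plan([517.4,311,60],np.pi/2+.012,8)
E
```

```text
from [508.4 318.  270.6] need 210.9 mm; rotvec [-0.     0.    -0.014]
[[[-0.02, 0.02, 0.53, 0.0, 0.0, -0.01],
[-0.02, 0.02, 0.53, 0.0, 0.0, -0.01],
[-0.02, 0.02, 0.53, 0.0, 0.0, -0.02],
[-0.02, 0.02, 0.52, 0.0, 0.0, -0.01],
[-0.01, 0.03, 0.53, 0.0, 0.0, -0.02],
[-0.02, 0.02, 0.52, 0.0, 0.0, -0.01],
[-0.01, 0.03, 0.53, 0.0, 0.0, -0.02],
[-0.02, 0.02, 0.52, 0.0, 0.0, -0.01]]]
end [517.4 311.   60.1]
```

>>> jog_arm(deltas=[[[-0.03,0.04,0.5,0,0,-0.05],[-0.03,0.04,0.6,0,0,-0.05],[-0.03,0.04,0.7,0,0,-0.02],[-0.03,0.04,0.7,0,0,0],[-0.02,0.02,0.7,0,0,0],[0,0,0.6,0,0,0],[0,0,0.3,0,0,0],[0,0,0.1,0,0,0]]])

```text
t: 10.25
ee_pos: [516.3, 310.4, 58.6]
ee_rot: [-2.207, -2.235, 0.006]
wrist_force: [-0.1, -0.1, 1.4]
opening: 51.4
```

>>> jog_arm(deltas=[[[0,0,0,0,0,0],[0,0,0,0,0,0],[0,0,0,0,0,0]]])

```text
t: 10.55
ee_pos: [518.1, 311.5, 62.1]
ee_rot: [2.207, 2.235, 0.004]
wrist_force: [0.1, 0.2, -0.3]
opening: 51.2
```

```bash
python3 - <<'E'
import sys; sys.path.insert(0,'.')
from h import *
st=arm.observe(); im=arm.capture('wrist'); cv2.imwrite('pics/w5.png',im); print(st['ee_pos'],st['ee_rot'],abs(st['qd']).max())
E
```

```text
[518.10492155 311.46952799  62.12295221] [2.20688891 2.23475331 0.00396018] 0.0035386934378826077
```

View pics/w5.png

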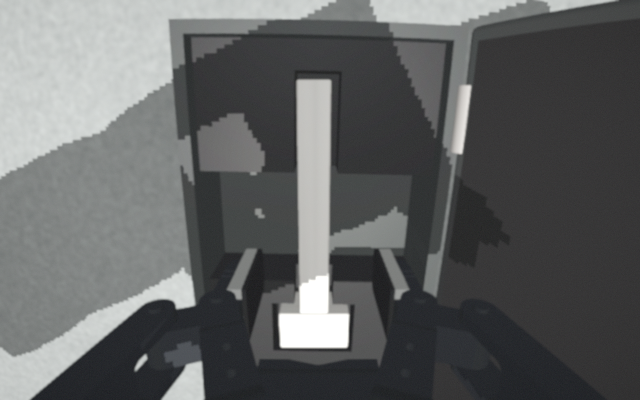

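>>> jog_arm(deltas=[[[0,0.01,0.3,0,0,0],[0,0,0.4,0,0,0],[0,0,0.2,0,0,0],[0,0,0.06,0,0,0],[0,0,0,0,0,0],[0,0,0,0,0,0]]])

```text
t: 11.2
ee_pos: [518.4, 311.4, 13.6]
ee_rot: [2.207, 2.235, 0.002]
wrist_force: [-0.1, -0.4, 1.6]
opening: 51.0
```

>>> jog_arm(deltas=[[[0,0,0,0,0,0],[0,0,0,0,0,0],[0,0,0,0,0,0],[0,0,0,0,0,0],[0,0,0,0,0,0]]], claw=1)

```text
t: 11.7
ee_pos: [518.2, 311.2, 13.4]
ee_rot: [2.207, 2.235, 0.002]
wrist_force: [-0.3, -0.2, 5.2]
opening: 15.0
```

>>> jog_arm(deltas=[[[0,0,-0.1,0,0,0],[0,0,-0.2,0,0,0],[0,0,-0.4,0,0,0],[0,0,-0.5,0,0,0],[0,0,-0.5,0,0,0],[0,0,-0.4,0,0,0],[0,0,-0.2,0,0,0],[0,0,0,0,0,0]]])

```text
t: 12.5
ee_pos: [518.5, 311.4, 129.3]
ee_rot: [2.207, 2.235, 0.004]
wrist_force: [0.3, -0.0, -1.6]
opening: 14.9
```

```bash
python3 - <<'E'
import sys; sys.path.insert(0,'.')
from h import *
st=arm.observe(); im=arm.capture('wrist'); cv2.imwrite('pics/w6.png',im); print(st['opening'],st['wrist_force'])
np.save('st6.npy',np.r_[st['ee_pos'],st['ee_rot']])
plan([530,20,110],np.pi/2,10)
E
```

```text
14.949467163646922 [ 0.26532337 -0.04110727 -1.61376448]
from [517.8 311.  127.9] need 291.8 mm; rotvec [ 0.    -0.     0.012]
[[[-0.58, 0.02, 0.04, 0.0, 0.0, 0.01],
[-0.58, 0.02, 0.04, 0.0, 0.0, 0.01],
[-0.58, 0.02, 0.03, 0.0, 0.0, 0.01],
[-0.58, 0.02, 0.04, 0.0, 0.0, 0.01],
[-0.58, 0.02, 0.03, 0.0, 0.0, 0.01],
[-0.58, 0.02, 0.04, 0.0, 0.0, 0.01],
[-0.59, 0.02, 0.03, 0.0, 0.0, 0.01],
[-0.58, 0.02, 0.04, 0.0, 0.0, 0.01]]]
[[[-0.59, 0.02, 0.03, 0.0, 0.0, 0.01],
[-0.58, 0.02, 0.04, 0.0, 0.0, 0.01]]]
end [529.8  20.  109.9]
```

View pics/w6.png

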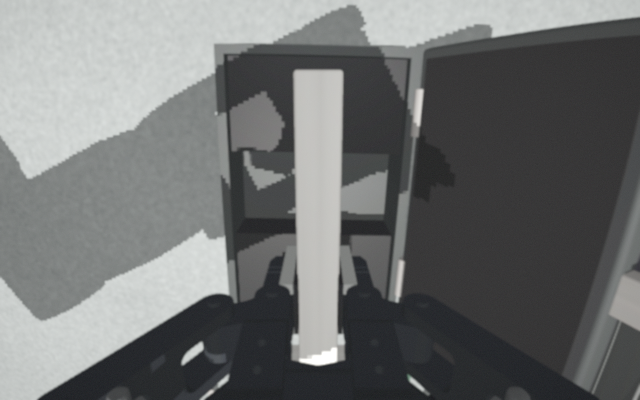

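The grip is sound, but the fingertips reach about 6 mm below the holder's underside, so they would touch the mat before the holder does. The pose over the slot is unchanged, so I'll lower it back and re-grip about 9 mm higher.

>>> jog_arm(deltas=[[[0,0,0.2,0,0,0],[0,0,0.5,0,0,0],[0,0,0.6,0,0,0],[0,0,0.5,0,0,0],[0,0,0.25,0,0,0],[0,0,0.16,0,0,0],[0,0,0.07,0,0,0],[0,0,0,0,0,0]]])

```text
t: 13.35
ee_pos: [518.1, 311.2, 14.2]
ee_rot: [2.207, 2.235, 0.001]
wrist_force: [1.5, -0.2, -1.5]
opening: 15.0
```

>>> jog_arm(deltas=[[[0,0,0.01,0,0,0],[0,0,0,0,0,0]]])

```text
t: 13.55
ee_pos: [518.3, 311.3, 13.9]
ee_rot: [2.207, 2.235, 0.002]
wrist_force: [0.0, -0.2, -1.6]
opening: 15.2
```

>>> jog_arm(deltas=[[[0,0,0.015,0,0,0],[0,0,0,0,0,0]]])

```text
t: 13.75
ee_pos: [518.3, 311.3, 13.4]
ee_rot: [2.207, 2.235, 0.002]
wrist_force: [-0.9, -0.7, 4.2]
opening: 15.3
```

Seated (the force turned to +4 N). Opening, rising 9 mm and closing again.

>>> jog_arm(deltas=[[[0,0,0,0,0,0],[0,0,0,0,0,0],[0,0,0,0,0,0],[0,0,-0.1,0,0,0],[0,0,-0.1,0,0,0],[0,0,0,0,0,0],[0,0,0,0,0,0]]], claw=0.6)

```text
t: 14.45
ee_pos: [518.0, 311.1, 22.9]
ee_rot: [2.207, 2.235, 0.001]
wrist_force: [0.2, 0.2, -0.3]
opening: 34.0
```

>>> jog_arm(deltas=[[[0,0,0,0,0,0],[0,0,0,0,0,0],[0,0,0,0,0,0],[0,0,0,0,0,0]]], claw=1)

```text
t: 14.85
ee_pos: [517.8, 311.0, 22.6]
ee_rot: [2.208, 2.235, -0.0]
wrist_force: [-0.8, -0.7, 3.2]
opening: 14.7
```

>>> jog_arm(deltas=[[[0,0,-0.1,0,0,0],[0,0,-0.2,0,0,0],[0,0,-0.4,0,0,0],[0,0,-0.5,0,0,0],[0,0,-0.4,0,0,0],[0,0,-0.2,0,0,0],[0,0,0,0,0,0]]])

```text
t: 15.55
ee_pos: [518.6, 311.5, 114.2]
ee_rot: [2.207, 2.234, 0.005]
wrist_force: [0.6, 0.5, -1.9]
opening: 14.6
```

```bash
python3 - <<'E'
import sys; sys.path.insert(0,'.')
from h import *
st=arm.observe(); im=arm.capture('wrist'); cv2.imwrite('pics/w7.png',im); print(st['opening'],st['wrist_force'],st['ee_pos'])
plan([530,20,100],np.pi/2,12)
E
```

```text
14.623829691703763 [ 0.626955    0.54286935 -1.89303128] [518.57988721 311.45244439 114.20940014]
from [517.8 311.  112.8] need 291.5 mm; rotvec [ 0.001 -0.     0.012]
[[[-0.49, 0.01, 0.02, 0.0, 0.0, 0.01],
[-0.48, 0.02, 0.02, 0.0, 0.0, 0.01],
[-0.49, 0.02, 0.02, 0.0, 0.0, 0.01],
[-0.48, 0.02, 0.02, 0.0, 0.0, 0.01],
[-0.49, 0.02, 0.02, 0.0, 0.0, 0.01],
[-0.48, 0.02, 0.02, 0.0, 0.0, 0.01],
[-0.49, 0.02, 0.02, 0.0, 0.0, 0.01],
[-0.48, 0.01, 0.02, 0.0, 0.0, 0.01]]]
[[[-0.49, 0.02, 0.02, 0.0, 0.0, 0.01],
[-0.48, 0.02, 0.03, 0.0, 0.0, 0.0],
[-0.49, 0.01, 0.02, 0.0, 0.0, 0.01],
[-0.48, 0.02, 0.03, 0.01, 0.0, 0.0]]]
end [530.1  20.1  99.8]
```

View pics/w7.png

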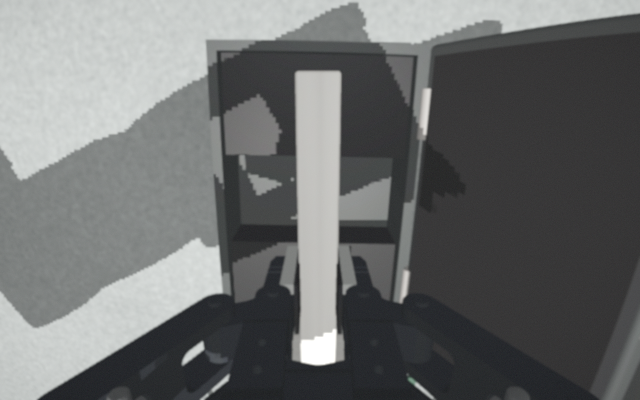

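>>> jog_arm(deltas=[[[-0.2,0,0,0,0,0],[-0.4,0.02,0,0,0,0.05],[-0.6,0.02,0,0,0,0.05],[-0.7,0.02,0,0,0,0],[-0.7,0.04,0,0,0,0],[-0.7,0.04,0,0,0,0],[-0.7,0.04,0,0,0,0],[-0.7,0.04,0,0,0,0]]])

```text
t: 16.4
ee_pos: [528.2, 73.9, 111.3]
ee_rot: [-2.22, -2.221, 0.004]
wrist_force: [0.3, 0.6, -1.1]
opening: 14.7
```

>>> jog_arm(deltas=[[[-0.6,0.02,0,0,0,0],[-0.3,0.02,0,0,0,0],[-0.15,0.02,0.1,0,0,0],[-0.05,0,0.3,0,0,0],[0,0,0.4,0,0,0],[0,0,0.3,0,0,0],[0,0,0.2,0,0,0],[0,0,0,0,0,0]]])

```text
t: 17.2
ee_pos: [531.3, 21.6, 45.8]
ee_rot: [-2.218, -2.221, 0.004]
wrist_force: [-0.2, -0.3, -0.6]
opening: 14.6
```

>>> jog_arm(deltas=[[[0,0,0,0,0,0],[0,0,0,0,0,0]]])

```text
t: 17.4
ee_pos: [533.1, 21.3, 48.2]
ee_rot: [2.22, 2.222, 0.002]
wrist_force: [0.9, 0.5, -1.0]
opening: 14.7
```

>>> jog_arm(deltas=[[[0,0,0.2,0,0,0],[0,0,0.3,0,0,0],[0,0,0.18,0,0,0],[0,0,0.08,0,0,0],[0,0,0.02,0,0,0],[0,0,0,0,0,0],[0,0,0,0,0,0]]])

```text
t: 18.1
ee_pos: [532.9, 21.0, 9.0]
ee_rot: [2.22, 2.221, 0.001]
wrist_force: [-0.1, 0.1, -2.4]
opening: 14.9
```

>>> jog_arm(deltas=[[[0,0,0.02,0,0,0],[0,0,0,0,0,0]]])

```text
t: 18.3
ee_pos: [532.6, 21.0, 7.8]
ee_rot: [2.221, 2.222, 0.0]
wrist_force: [0.1, 0.6, -1.1]
opening: 14.5
```

>>> jog_arm(deltas=[[[0,0,0.02,0,0,0],[0,0,0,0,0,0]]])

```text
t: 18.5
ee_pos: [532.7, 21.0, 6.7]
ee_rot: [2.221, 2.222, 0.0]
wrist_force: [-0.0, 0.3, -0.9]
opening: 14.6
```

>>> jog_arm(deltas=[[[0,0,0.016,0,0,0],[0,0,0,0,0,0]]])

```text
t: 18.7
ee_pos: [532.7, 21.0, 6.7]
ee_rot: [2.22, 2.222, 0.001]
wrist_force: [-0.8, 0.3, 6.2]
opening: 14.7
```

>>> jog_arm(deltas=[[[0,0,0,0,0,0],[0,0,0,0,0,0],[0,0,0,0,0,0],[0,0,-0.2,0,0,0],[0,0,-0.6,0,0,0],[0,0,-0.8,0,0,0],[0.4,0,-0.8,0,0,0],[0.4,0,-0.4,0,0,0]]], claw=0.4)

```text
t: 19.5
ee_pos: [534.1, 61.3, 150.1]
ee_rot: [2.22, 2.217, 0.008]
wrist_force: [0.7, 0.2, -0.1]
opening: 51.2
```

>>> jog_arm(deltas=[[[0.3,0,-0.1,0,0,0],[0,0,0,0,0,0],[0,0,0,0,0,0],[0,0,0,0,0,0]]])

```text
t: 19.9
ee_pos: [531.4, 75.4, 149.1]
ee_rot: [-2.22, -2.22, 0.005]
wrist_force: [0.2, 1.1, -0.5]
opening: 51.1
```

```bash
python3 - <<'E'
import sys; sys.path.insert(0,'.')
from h import *
st=arm.observe(); im=arm.capture('wrist'); cv2.imwrite('pics/w8.png',im); print(st['opening'],st['wrist_force'],st['ee_pos'],abs(st['qd']).max())
np.save('st8.npy',np.r_[st['ee_pos'],st['ee_rot']])
im=arm.capture('scene'); cv2.imwrite('pics/s8.png',im)
E
```

```text
51.122215040888626 [ 0.17368467  1.11246733 -0.49441866] [531.42492389  75.35156905 149.06756304] 0.0061640854383809805
```

View pics/w8.png

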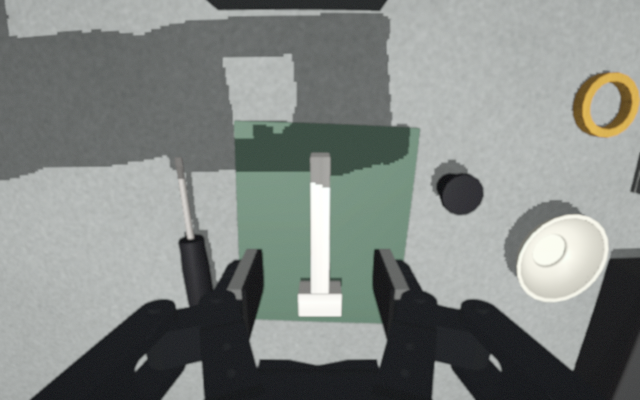

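View pics/s8.png

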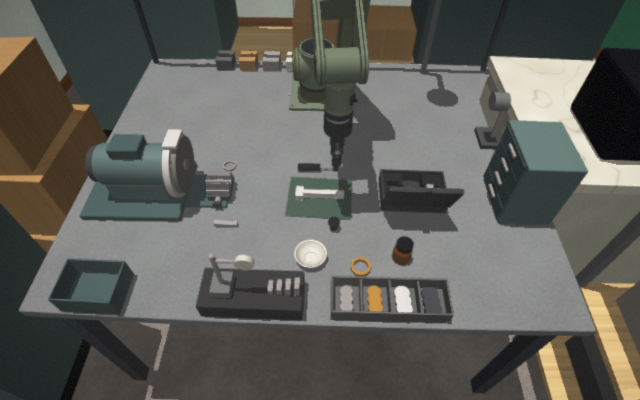

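```bash
python3 - <<'E'
import sys; sys.path.insert(0,'.')
from h import *
np.set_printoptions(precision=1,suppress=True)
s=np.load('st8.npy'); C=cam('wrist',dict(ee_pos=s[:3],ee_rot=s[3:]))
P=unproj(C,[(310.5,153.5),(328.5,153.5),(311,270),(328.5,270),(298,293),(341.5,293),(298,315),(341.5,315)],28)[:,:2]
print(P); mids=P.reshape(4,2,2).mean(1); print(mids)
plan([533,88,60],np.pi/2,6)
im=arm.capture('top'); cv2.imwrite('pics/t8.png',im)
cv2.imwrite('pics/t8z.png',cv2.resize(im[170:290,250:470],None,fx=3.5,fy=3.5,interpolation=cv2.INTER_CUBIC))
E
```

```text
[[526.7 108.9]
 [541.1 108.9]
 [526.4   4.7]
 [542.    4.8]
 [514.4 -19.1]
 [554.2 -19. ]
 [513.9 -43.1]
 [554.8 -43. ]]
[[533.9 108.9]
 [534.2   4.7]
 [534.3 -19. ]
 [534.3 -43. ]]
from [531.8  75.3 149.4] need 90.3 mm; rotvec [-0.  0. -0.]
[[[0.04, 0.0, 0.3, 0.0, 0.0, 0.0],
[0.04, 0.01, 0.3, 0.0, 0.0, 0.0],
[0.04, 0.0, 0.3, -0.01, 0.0, 0.0],
[0.05, 0.01, 0.3, 0.0, 0.0, 0.0],
[0.04, 0.0, 0.29, -0.01, 0.0, 0.0],
[0.05, 0.01, 0.3, 0.0, 0.01, 0.0]]]
end [533.1  88.2  59.9]
```

View pics/t8z.png

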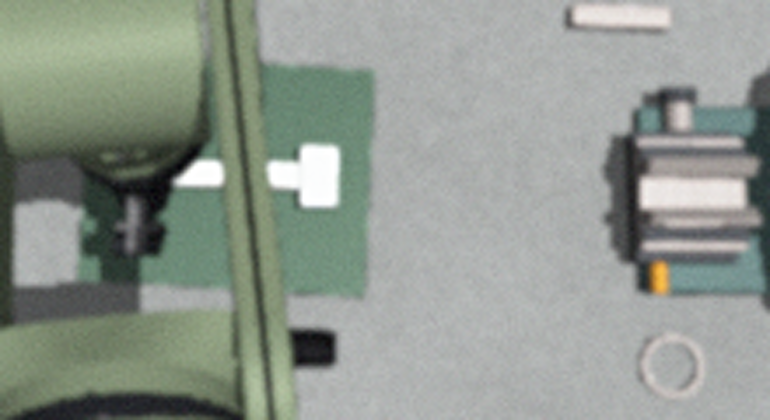

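>>> jog_arm(deltas=[[[0.1,0.02,0.5,0,0,0],[0.1,0.02,0.7,0,0,0],[0.06,0,0.7,0,0,0],[0,0,0.5,0,0,0],[0,0,0.2,0,0,0],[0,0,0.1,0,0,0],[0,0,0,0,0,0],[0,0,0,0,0,0]]])

```text
t: 20.85
ee_pos: [535.4, 89.0, 16.8]
ee_rot: [2.22, 2.221, 0.003]
wrist_force: [-0.1, 0.4, 0.3]
opening: 51.2
```

```bash
python3 - <<'E'
import sys; sys.path.insert(0,'.')
from h import *
st=arm.observe(); im=arm.capture('wrist'); cv2.imwrite('pics/w9.png',im); print(st['ee_pos'],st['ee_rot'])
E
```

```text
[535.41960904  89.02933552  16.8190825 ] [2.22019694 2.22060792 0.0028013 ]
```

View pics/w9.png

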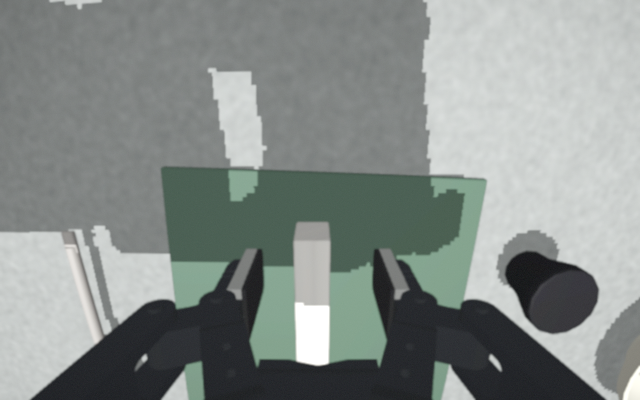

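The shank is centred at u≈312 and the jaws at 318, so I'll shift −2 mm, lower and grip.

>>> jog_arm(deltas=[[[0,-0.04,0.1,0,0,0],[0,0,0.08,0,0,0],[0,0,0,0,0,0],[0,0,0,0,0,0]]])

```text
t: 21.3
ee_pos: [532.4, 89.0, 6.7]
ee_rot: [2.221, 2.222, -0.0]
wrist_force: [0.2, 0.2, 0.8]
opening: 51.4
```

>>> jog_arm(deltas=[[[0,0,0,0,0,0],[0,0,0,0,0,0],[0,0,0,0,0,0],[0,0,0,0,0,0],[0,0,0,0,0,0]]], claw=1)

```text
t: 21.8
ee_pos: [532.7, 89.1, 7.0]
ee_rot: [2.221, 2.222, 0.001]
wrist_force: [0.1, 0.1, 3.7]
opening: 14.6
```

>>> jog_arm(deltas=[[[0,0,-0.06,0,0,0],[0,0,-0.15,0,0,0],[0,0,-0.3,0,0,0],[0,0,-0.5,0,0,0],[0,0,-0.6,0,0,0],[0,0,-0.5,0,0,0],[0,0,-0.3,0,0,0],[0,0,-0.1,0,0,0]]])

```text
t: 22.6
ee_pos: [533.3, 89.2, 134.3]
ee_rot: [2.22, 2.22, 0.005]
wrist_force: [1.1, -0.2, -1.9]
opening: 15.0
```

```bash
python3 - <<'E'
import sys; sys.path.insert(0,'.')
from h import *
st=arm.observe(); print(st['opening'],st['wrist_force'],st['ee_pos'])
im=arm.capture('wrist'); cv2.imwrite('pics/w10.png',im)
im=arm.capture('scene'); cv2.imwrite('pics/s10.png',cv2.resize(im[110:240,180:440],None,fx=3,fy=3,interpolation=cv2.INTER_CUBIC))
E
```

```text
14.95139781373988 [ 1.09719116 -0.18215468 -1.91778164] [533.26729303  89.17441152 134.32771634]
```

View pics/w10.png

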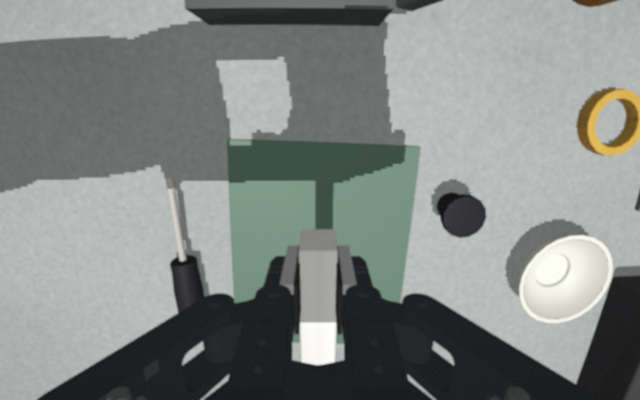

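View pics/s10.png

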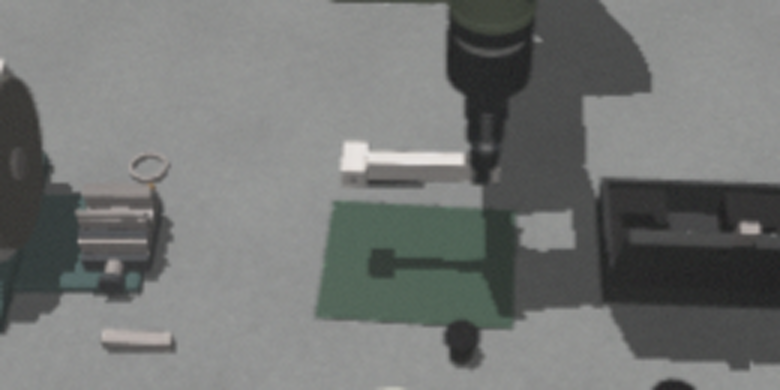

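>>> jog_arm(deltas=[[[-0.1,0,0,0,0,0],[-0.3,0,0,0,0,0],[-0.5,0,0,0,0,0],[-0.7,0,0,0,0,0],[-0.8,-0.02,0,0,0,-0.05],[-0.8,-0.02,0,0,0,-0.05],[-0.8,-0.02,0,0,0,-0.05],[-0.7,-0.02,0,0,0,0]]])

```text
t: 23.5
ee_pos: [528.6, -148.9, 131.3]
ee_rot: [-2.201, -2.24, 0.002]
wrist_force: [1.0, 0.5, -0.9]
opening: 15.0
```

>>> jog_arm(deltas=[[[-0.6,-0.02,0,0,0,0],[-0.4,-0.02,0,0,0,0],[-0.2,0,0,0,0,0],[-0.1,0,0,0,0,0],[0,0,0,0,0,0],[0,0,0,0,0,0],[0,0,0,0,0,0]]])

```text
t: 24.2
ee_pos: [529.1, -210.1, 132.2]
ee_rot: [-2.199, -2.243, -0.0]
wrist_force: [-0.1, 0.3, -2.0]
opening: 14.6
```

```bash
python3 - <<'E'
import sys; sys.path.insert(0,'.')
from h import *
st=arm.observe(); print(st['opening'],st['wrist_force'],st['ee_pos'],abs(st['qd']).max())
im=arm.capture('wrist'); cv2.imwrite('pics/w11.png',im)
im=arm.capture('scene'); cv2.imwrite('pics/s11.png',im); cv2.imwrite('pics/s11z.png',cv2.resize(im[120:220,150:290],None,fx=5.7,fy=5.7,interpolation=cv2.INTER_CUBIC))
im=arm.capture('top'); cv2.imwrite('pics/t11.png',im); cv2.imwrite('pics/t11z.png',cv2.resize(im[160:290,400:560],None,fx=4.6,fy=4.6,interpolation=cv2.INTER_CUBIC))
E
```

```text
14.589885653154248 [-0.09879768  0.25139461 -1.9790714 ] [ 529.06772863 -210.05236322  132.24007777] 0.002498676882954102
```

View pics/w11.png

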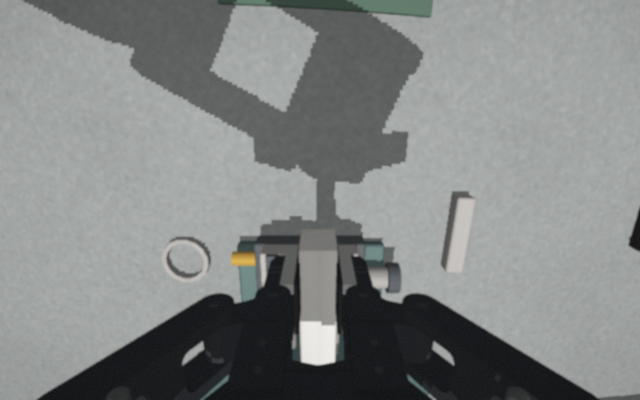

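View pics/s11z.png

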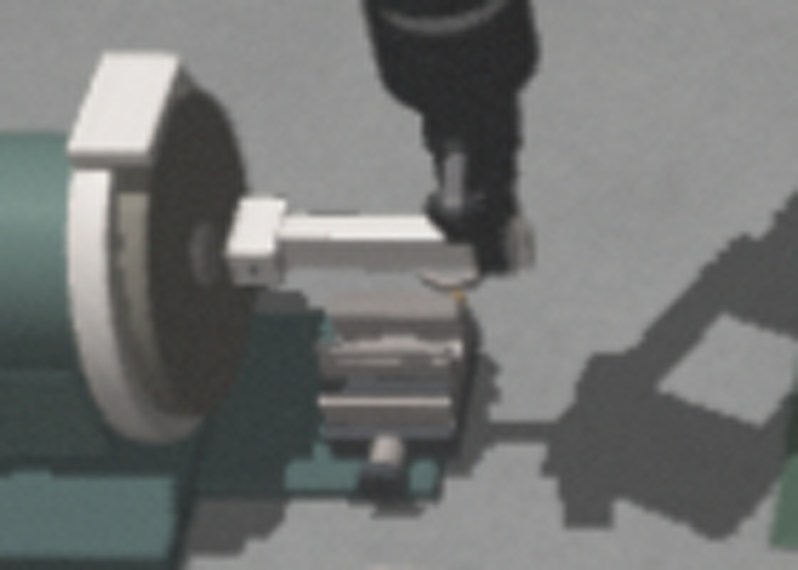

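View pics/t11z.png

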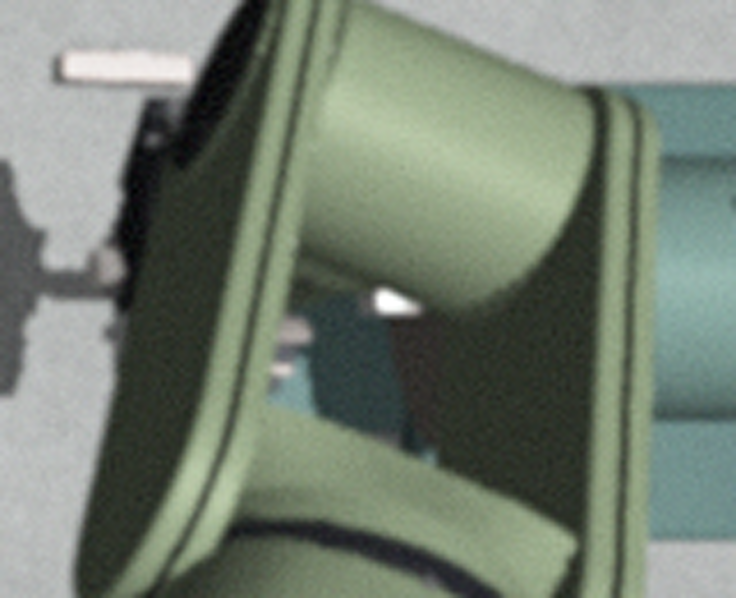

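```bash
python3 - <<'E'
import cv2
im=cv2.imread('pics/scene0.png'); cv2.imwrite('pics/s0z.png',cv2.resize(im[160:215,190:250],None,fx=10,fy=10,interpolation=cv2.INTER_CUBIC))
im=cv2.imread('pics/top0.png'); cv2.imwrite('pics/t0z.png',cv2.resize(im[190:260,420:500],None,fx=8.5,fy=8.5,interpolation=cv2.INTER_CUBIC))
im=cv2.imread('pics/w11.png'); cv2.imwrite('pics/w11z.png',cv2.resize(im[210:375,220:420],None,fx=3.6,fy=3.6,interpolation=cv2.INTER_CUBIC))
E
```

```text
(no output)
```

View pics/s0z.png

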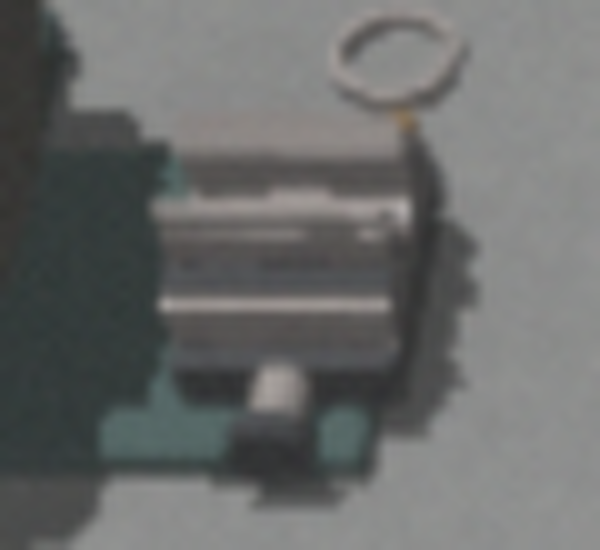

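View pics/t0z.png

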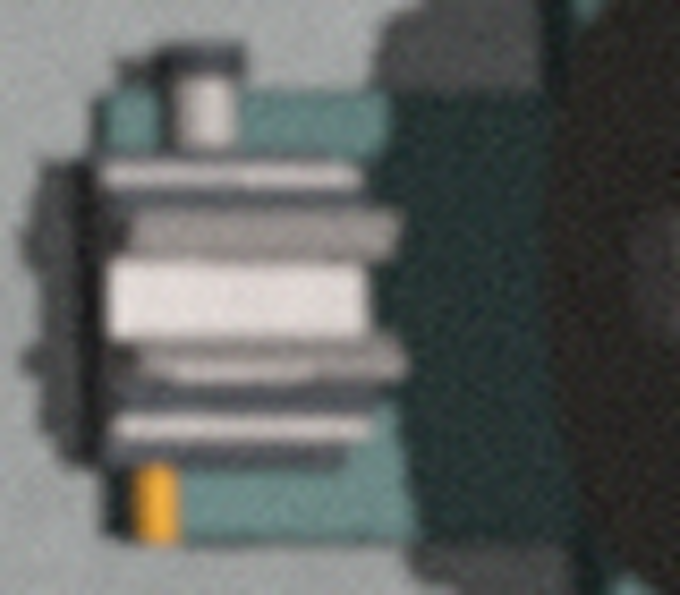

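View pics/w11z.png

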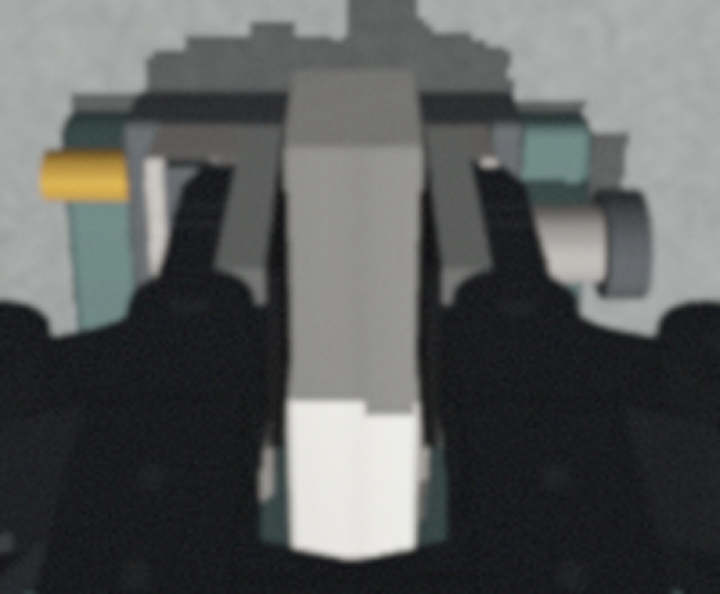

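```bash
python3 - <<'E'
import sys; sys.path.insert(0,'.')
from h import *
np.set_printoptions(precision=1,suppress=True)
T=cam('top'); S=cam('scene'); W=cam('wrist')
mt=lambda uv:(np.array(uv,float)+.5)/8.5-.5+[420,190]
ms=lambda uv:(np.array(uv,float)+.5)/10-.5+[190,160]
mw=lambda uv:(np.array(uv,float)+.5)/3.6-.5+[220,210]
print('top floor',unproj(T,mt([(107,262),(107,338),(366,262),(366,338)]),50)[:,:2])
print('top foot x edges (z12)',unproj(T,mt([(240,92),(380,92),(200,542),(400,542)]),12)[:,:2])
for z in (30,50,76): print('top ledges',z,unproj(T,mt([(105,160),(360,160),(115,440),(365,440)]),z)[:,:2].tolist())
print('top cheek outer z76',unproj(T,mt([(150,208),(402,208),(150,382),(402,382)]),76)[:,:2])
print('wrist foot z12',unproj(W,mw([(68,125),(78,300),(587,125),(580,300)]),12)[:,:2])
for z in (30,38,50): print('wrist block',z,unproj(W,mw([(131,123),(521,123),(125,123),(590,123)]),z)[:,:2].tolist())
print('scene foot+x',unproj(S,ms([(100,470),(230,472),(370,470)]),12)[:,:2])
for z in (50,76): print('scene lines',z,unproj(S,ms([(160,303),(390,303),(155,210),(405,210),(180,150),(400,150)]),z)[:,:2].tolist())
# holder bias in scene/wrist
print('wrist tcp proj',proj(W,[arm.observe()['ee_pos']]))
m=lambda uv:(np.array(uv,float)+.5)/5.7-.5+[150,120]
print('scene holder top shank edges z153',unproj(S,m([(290,217),(415,217),(290,240),(440,240)]),153)[:,:2], 'head',unproj(S,m([(250,198),(290,200),(228,232),(275,235)]),153)[:,:2])
E
```

```text
top floor [[ 534.5 -244.4]
 [ 513.6 -244. ]
 [ 536.1 -315.6]
 [ 515.2 -315. ]]
top foot x edges (z12) [[ 588.7 -294.1]
 [ 589.6 -334.4]
 [ 459.9 -279.5]
 [ 461.2 -335.9]]
top ledges 30 [[565.5357014985577, -249.91484768983108], [567.2025419268291, -321.7882968007961], [486.92660861170543, -251.13395426074064], [488.5400749586962, -320.731658785687]]
top ledges 50 [[562.767973865353, -244.41865710545116], [564.401223104657, -314.8436684596489], [485.74305955307756, -245.61319549424795], [487.32401033826966, -313.8083244608316]]
top ledges 76 [[559.1699279421867, -237.2736093457572], [560.7595086358334, -305.81565161615765], [484.20444577686135, -238.43620909780745], [485.74312633171513, -304.80798983851975]]
top cheek outer z76 [[ 546.5 -249.1]
 [ 548.  -316.7]
 [ 499.8 -248.1]
 [ 501.4 -315.1]]
wrist foot z12 [[ 462.7 -256.9]
 [ 462.4 -305.7]
 [ 587.9 -254.5]
 [ 590.1 -303.2]]
wrist block 30 [[481.48557328860494, -247.7139273754168], [568.979262288778, -246.02605860563295], [480.1320135867464, -247.74453157891855], [584.5289683437941, -245.78585980145874]]
wrist block 38 [[483.038187
[... 444 characters left out ...]
15.53725713525284], [558.0330663658916, -245.29638859014497], [522.8704817541546, -325.19800536571665], [520.0836673428952, -247.3241315161553], [497.4060167001305, -322.722126451876], [494.95264265907144, -253.30626450311885]]
scene lines 76 [[582.6180110775206, -305.27441649861964], [580.1276579574964, -237.00828299339892], [545.9536258702942, -314.66356475548724], [543.2451592952955, -238.9790184379983], [521.2050627186204, -312.2572921114286], [518.8206622507126, -244.7929711637079]]
wrist tcp proj [[314.7 263.8]]
scene holder top shank edges z153 [[ 526.1 -316. ]
 [ 523.9 -252.1]
 [ 542.4 -312.4]
 [ 539.8 -236.4]] head [[ 513.1 -339.8]
 [ 513.8 -318.8]
 [ 537.8 -345.3]
 [ 539.1 -320.8]]
```

>>> jog_arm(deltas=[[[-0.06,-0.03,0,0,0,0],[-0.06,-0.04,0.1,0,0,-0.02],[-0.06,-0.03,0.2,0,0,0],[0,0,0.25,0,0,0],[0,0,0.2,0,0,0],[0,0,0.1,0,0,0],[0,0,0,0,0,0],[0,0,0,0,0,0]]])

```text
t: 25.15
ee_pos: [524.5, -220.1, 89.7]
ee_rot: [2.198, 2.244, 0.0]
wrist_force: [0.5, 0.0, -1.1]
opening: 14.6
```

```bash
python3 - <<'E'
import sys; sys.path.insert(0,'.')
from h import *
np.set_printoptions(precision=2,suppress=True)
st=arm.observe(); print(st['opening'],st['wrist_force'],st['ee_pos'],st['ee_rot'],abs(st['qd']).max())
im=arm.capture('wrist'); cv2.imwrite('pics/w12.png',cv2.resize(im[210:375,220:420],None,fx=3.6,fy=3.6,interpolation=cv2.INTER_CUBIC))
im=arm.capture('scene'); cv2.imwrite('pics/s12z.png',cv2.resize(im[140:215,180:260],None,fx=8,fy=8,interpolation=cv2.INTER_CUBIC))
E
```

```text
14.638483923313007 [ 0.48  0.02 -1.05] [ 524.47 -220.14   89.73] [2.2  2.24 0.  ] 0.01038535999616108
```

View pics/w12.png

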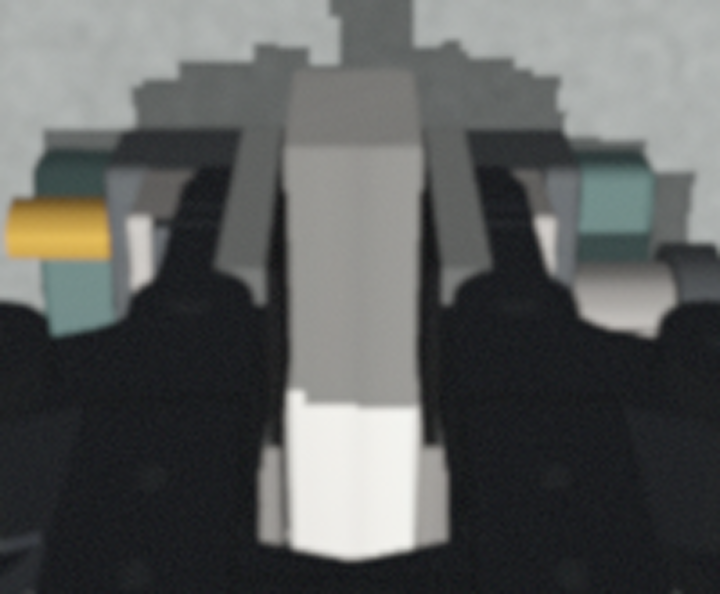

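View pics/s12z.png

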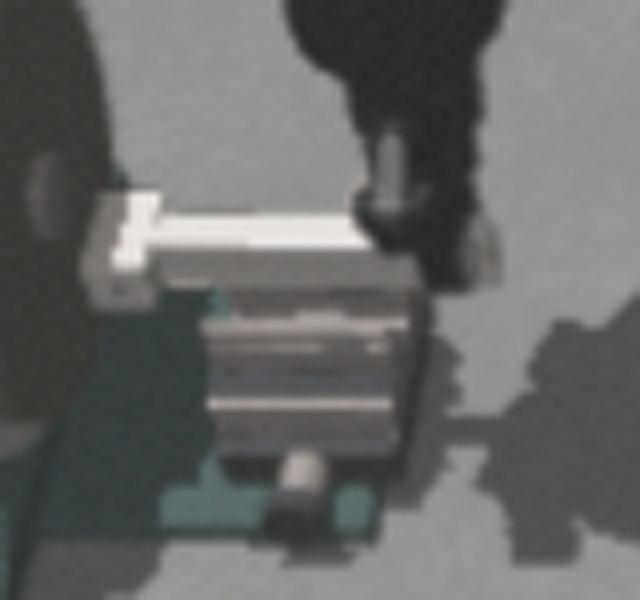

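```bash
python3 - <<'E'
import sys; sys.path.insert(0,'.')
from h import *
np.set_printoptions(precision=1,suppress=True)
W=cam('wrist'); mw=lambda uv:(np.array(uv,float)+.5)/3.6-.5+[220,210]
for n,uv,z in (('foot',[(38,165),(652,165)],12),('block50',[(108,165),(578,165)],50),('block38',[(108,165),(578,165)],38),('ledge',[(128,215),(556,215)],50),('cheek',[(258,500),(448,500)],76),('cheekin',[(286,500),(420,500)],76)):
    P=unproj(W,mw(uv),z)[:,:2]; print(n,P.tolist(),P.mean(0), 'ref x at y=-280:',P.mean(0)[0]-.022*(-P.mean(0)[1]-280)*-1*-1)
E
```

```text
foot [[462.25431338564977, -256.43293474663375], [588.3378942683196, -253.91047011758485]] [ 525.3 -255.2] ref x at y=-280: 525.8423263734783
block50 [[484.9128200644399, -236.82945377704334], [564.6858290395055, -235.23012276489612]] [ 524.8 -236. ] ref x at y=-280: 525.7666692100114
block38 [[482.32722043797395, -242.901633758875], [567.3241813251365, -241.19757022621332]] [ 524.8 -242. ] ref x at y=-280: 525.6606096377193
ledge [[487.9445371376363, -246.29935211176172], [561.6476818556118, -244.8201805303156]] [ 524.8 -245.6] ref x at y=-280: 525.5537946375612
cheek [[512.0187850954344, -283.59791472451616], [542.8475644928689, -283.00165024459227]] [ 527.4 -283.3] ref x at y=-280: 527.3605795794915
cheekin [[516.5634925730023, -283.48505922322266], [538.2999054317931, -283.06464745306283]] [ 527.4 -283.3] ref x at y=-280: 527.3596522289586
```

>>> jog_arm(deltas=[[[0,0,0.1,0,0,0],[0,0,0.15,0,0,0],[0,0,0.15,0,0,0],[0,0,0.1,0,0,0],[0,0,0.05,0,0,0],[0,0,0,0,0,0],[0,0,0,0,0,0]]])

```text
t: 25.95
ee_pos: [524.4, -220.2, 62.3]
ee_rot: [2.198, 2.244, 0.0]
wrist_force: [-0.1, -0.7, -1.4]
opening: 14.6
```

Inside the flare without contact. Continuing down.

>>> jog_arm(deltas=[[[0,0,0.05,0,0,0],[0,0,0.05,0,0,0],[0,0,0.04,0,0,0],[0,0,0,0,0,0],[0,0,0,0,0,0]]])

```text
t: 26.45
ee_pos: [524.2, -220.1, 55.2]
ee_rot: [-2.198, -2.244, 0.0]
wrist_force: [0.1, -0.3, -1.4]
opening: 14.7
```

>>> jog_arm(deltas=[[[0,0,0.02,0,0,0],[0,0,0,0,0,0]]])

```text
t: 26.65
ee_pos: [524.3, -220.1, 54.2]
ee_rot: [2.198, 2.244, -0.0]
wrist_force: [-1.2, -0.6, -1.6]
opening: 14.7
```

>>> jog_arm(deltas=[[[0,0,0.02,0,0,0],[0,0,0,0,0,0]]])

```text
t: 26.85
ee_pos: [524.3, -220.1, 53.2]
ee_rot: [2.198, 2.244, -0.0]
wrist_force: [-0.6, -0.4, -2.2]
opening: 14.6
```

>>> jog_arm(deltas=[[[0,0,0.016,0,0,0],[0,0,0,0,0,0]]])

```text
t: 27.05
ee_pos: [524.4, -220.1, 53.0]
ee_rot: [2.198, 2.244, 0.0]
wrist_force: [-1.0, 1.7, 3.0]
opening: 14.9
```

Contact came at TCP z 53.0, where the floor was predicted. A quick look before letting go.

```bash
python3 - <<'E'
import sys; sys.path.insert(0,'.')
from h import *
im=arm.capture('scene'); cv2.imwrite('pics/s13z.png',cv2.resize(im[140:215,180:260],None,fx=8,fy=8,interpolation=cv2.INTER_CUBIC))
E
```

```text
(no output)
```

View pics/s13z.png

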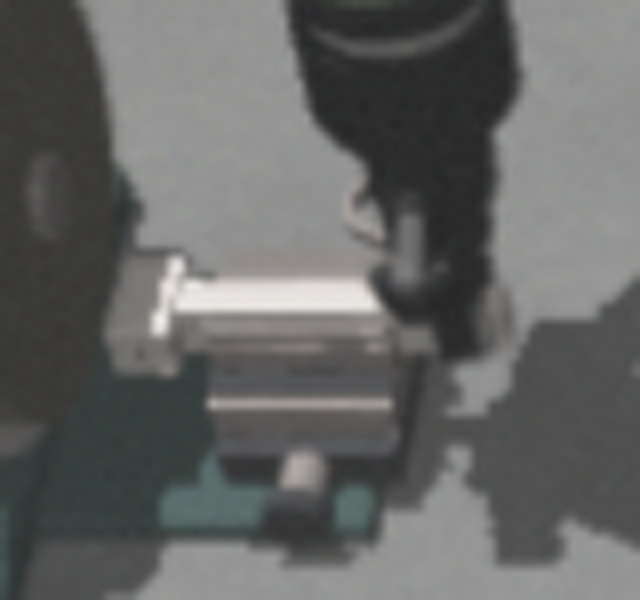

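The shank is in the channel with the head between cheeks and lap. Releasing and rising.

>>> jog_arm(deltas=[[[0,0,0,0,0,0],[0,0,0,0,0,0],[0,0,0,0,0,0],[0,0,-0.2,0,0,0],[0,0,-0.5,0,0,0],[0.2,0,-0.7,0,0,0],[0.5,0,-0.7,0,0,0],[0.7,0,-0.6,0,0,0]]], claw=0.5)

```text
t: 27.9
ee_pos: [523.3, -150.5, 190.0]
ee_rot: [2.199, 2.24, 0.001]
wrist_force: [0.7, 0.3, -0.2]
opening: 42.7
```

>>> jog_arm(deltas=[[[0.8,0,-0.6,0,0,0],[0.8,0,-0.3,0,0,0],[0.8,0,0,0,0,0],[0.6,0,0,0,0,0],[0.3,0,0,0,0,0],[0,0,0,0,0,0],[0,0,0,0,0,0]]])

```text
t: 28.6
ee_pos: [519.4, 14.1, 232.5]
ee_rot: [2.198, 2.244, -0.001]
wrist_force: [-0.7, -0.2, 0.2]
opening: 42.7
```

```bash
python3 - <<'E'
import sys; sys.path.insert(0,'.')
from h import *
print(arm.observe()['ee_pos'])
im=arm.capture('scene'); cv2.imwrite('pics/s14.png',im);cv2.imwrite('pics/s14z.png',cv2.resize(im[140:215,180:260],None,fx=8,fy=8,interpolation=cv2.INTER_CUBIC))
im=arm.capture('top'); cv2.imwrite('pics/t14.png',im); cv2.imwrite('pics/t14z.png',cv2.resize(im[170:280,400:520],None,fx=5.4,fy=5.4,interpolation=cv2.INTER_CUBIC))
E
```

```text
[519.44718064  14.06322371 232.52572272]
```

View pics/s14z.png

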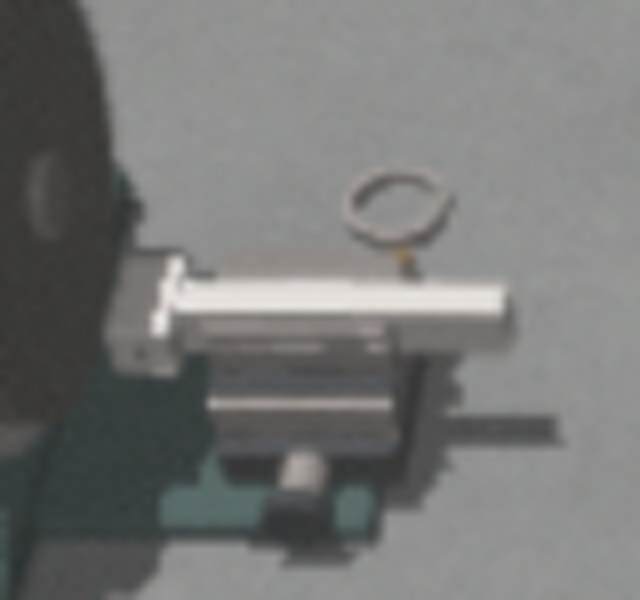

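View pics/t14z.png

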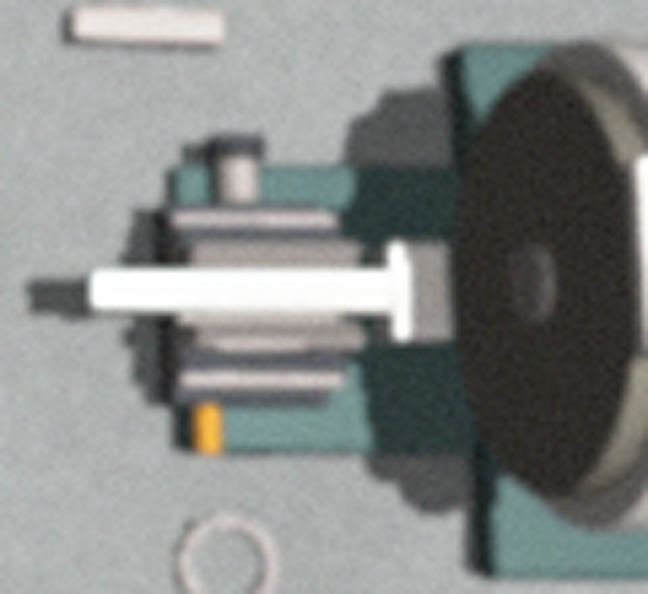

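View pics/s14.png

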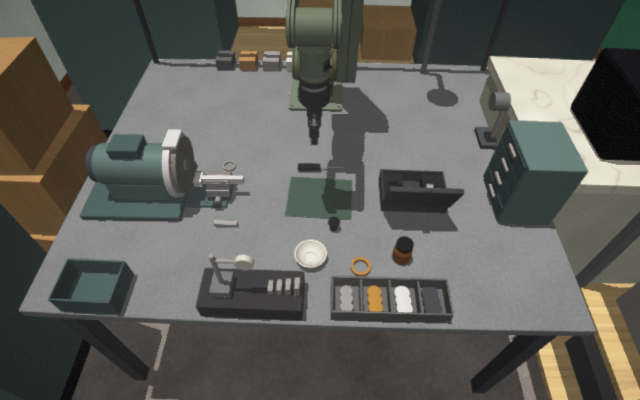

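```bash
python3 - <<'E'
import sys; sys.path.insert(0,'.')
from h import *
np.set_printoptions(precision=1,suppress=True)
T=cam('top'); m=lambda uv:(np.array(uv,float)+.5)/5.4-.5+[400,170]
print(unproj(T,m([(90,290),(388,290),(453,290),(90,270),(90,310),(380,270),(380,310)]),74)[:,:2])
a=cv2.imread('pics/top0.png').astype(int); b=cv2.imread('pics/t14.png').astype(int)
# bystanders: centroid shifts via phase correlation on patches
for n,(x,y,w) in dict(dish=(324,130,24),spacer=(270,121,16),jar=(220,130,18),bezel=(442,274,14),gauge=(427,175,20),loupe=(297,171,12),driver=(315,269,34)).items():
    p=[cv2.cvtColor(i[y-w:y+w,x-w:x+w].astype(np.uint8),6).astype(np.float32) for i in (a,b)]
    print(n,np.round(cv2.phaseCorrelate(*p)[0],2),np.abs(p[0]-p[1]).mean().round(1))
E
```

```text
[[ 524.4 -201.5]
 [ 527.3 -327.1]
 [ 527.9 -354.5]
 [ 532.8 -201.6]
 [ 515.9 -201.4]
 [ 535.7 -324.1]
 [ 518.7 -323.5]]
dish [-0.2  0.2] 18.3
spacer [0.  0.1] 17.7
jar [0.1 0.1] 13.4
bezel [ 0. -0.] 17.9
gauge [0.1 0.1] 18.0
loupe [-11.2 -11.2] 52.2
driver [-0.  0.] 32.4
```

View pics/t14.png

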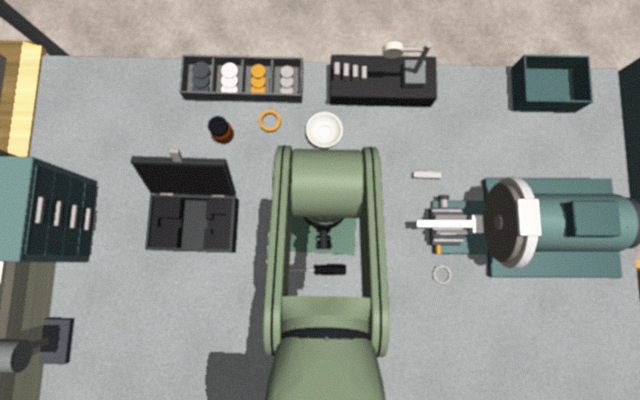

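In the top view the arm simply hides the loupe. The scene view shows it still at (333,223), as at the start. The lid is open, the case is empty, the holder sits in the cradle and the robot is clear, so I'm handing in.

```bash
python3 - <<'E'
from workcell import arm
s=arm.observe(); print(s['t'],abs(s['qd']).max(),s['wrist_force']); print(arm.close_job())
E
```

```text
28.7 0.005366536839746933 [0.35376581 0.77220607 0.10613125]
the job is handed in; nothing more can be done
None
```

The job is done and handed in at 28.7 s. The case is standing open, and the holder lies in the lapping machine's cradle, shank in the channel and head on the side of the lap.

I opened the lid by its tab to about 1.8 rad and let go, and it fell back and stayed open. I lifted the holder out, laid it flat on the mat and let go. I then took it again by the tail end and laid it in the cradle.

My first grip in the case was too deep: the fingertips would have met the mat before the holder did. I set the holder back in its slot and gripped it again 9 mm higher. It was never dropped.

Last checks:
- **Holder:** its underside met the cradle floor at the expected height. The pictures after release show it level in the channel, with its middle about 2 mm to the +y side of the cradle's middle (allowed −10 to +16).
- **Case:** the lid was still open in the last scene and top pictures.
- **Forces:** readings at the ends of moves stayed below about 13 N. I did not record peaks between readings.
- **Other things on the bench:** dish, spacer, jar, bezel, gauge and driver showed no shift in the top view, to about 0.3 pixel. That check failed for the loupe because the arm hid it; I compared it by eye in the scene view, and it was where it started.
- **Cameras:** the scene and top cameras disagreed by up to about 4 mm in x. I relied on the wrist view for the final fit, and the shank went in with only light contact.

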